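# Clear the pasta bench: crate the jars, nest the saucepans

### The job

Clear up the pasta bench: stand every short glass jar and steel tin upright in the divided wooden crate, one to a cell, including the jar left standing in the largest saucepan. Nest the three saucepans where the largest stands: first set the middle one into the largest, then the smallest into the middle one, each flat on the base below, with the three handles fanned out to one side like a hand of cards, about 40 degrees between neighbours, so that no handle lies over another. Leave the white bowl, the pepper mill and the dough scraper where they are.

Things in the scene. Friction and masses are not known exactly. Their poses are not given: they have to be found in the camera images.
- pan_large_center (a point): large round steel saucepan (about 0.6 kg), straight wall of outer radius 75 mm, 70 mm high, wall 3 mm, base 6 mm thick (so a pan standing in another has its centre 6 mm higher). Point on its axis half-way up (35 mm above the underside); z up, x points from the axis along its one straight handle.
- pan_large_handle (a point): where to pinch the large pan's handle from above: 120 mm from the pan's axis along x and 88 mm above the pan's underside, at the handle's mid-height. The handle is 14 mm wide and 10 mm thick with upright sides; it rises slantwise from the rim to 105 mm from the axis, then runs level to its tip at 175 mm. Same axes as the pan.
- pan_medium_center (a point): medium round steel saucepan (about 0.22 kg), straight wall of outer radius 58 mm, 70 mm high, wall 3 mm, base 6 mm thick (so a pan standing in another has its centre 6 mm higher). Point on its axis half-way up (35 mm above the underside); z up, x points from the axis along its one straight handle.
- pan_medium_handle (a point): where to pinch the medium pan's handle from above: 103 mm from the pan's axis along x and 88 mm above the pan's underside, at the handle's mid-height. The handle is 14 mm wide and 10 mm thick with upright sides; it rises slantwise from the rim to 88 mm from the axis, then runs level to its tip at 158 mm. Same axes as the pan. If nested with handles one above another the upper pan cannot sit down.
- pan_small_center (a point): small round steel saucepan (about 0.15 kg), straight wall of outer radius 42 mm, 70 mm high, wall 3 mm, base 6 mm thick (so a pan standing in another has its centre 6 mm higher). Point on its axis half-way up (35 mm above the underside); z up, x points from the axis along its one straight handle.
- pan_small_handle (a point): where to pinch the small pan's handle from above: 87 mm from the pan's axis along x and 88 mm above the pan's underside, at the handle's mid-height. The handle is 14 mm wide and 10 mm thick with upright sides; it rises slantwise from the rim to 72 mm from the axis, then runs level to its tip at 142 mm. Same axes as the pan. If nested with handles one above another the upper pan cannot sit down.
- item1_center (a point): closed glass jar with a steel lid, straight cylinder 60 mm across, 80 mm high, about 0.28 kg (part full, weight low), standing upright inside the large saucepan at the start. Point at its centre, 40 mm above its underside; z up.
- item2_center (a point): plain steel food tin, straight cylinder 60 mm across, 80 mm high, about 0.28 kg (part full, weight low), standing upright on the worktop at the start; may be absent. Point at its centre, 40 mm above its underside; z up.
- item3_center (a point): closed glass jar with a steel lid, straight cylinder 60 mm across, 80 mm high, about 0.28 kg (part full, weight low), standing upright on the worktop at the start; may be absent. Point at its centre, 40 mm above its underside; z up.
- item4_center (a point): plain steel food tin, straight cylinder 60 mm across, 80 mm high, about 0.28 kg (part full, weight low), standing upright on the worktop at the start; may be absent. Point at its centre, 40 mm above its underside; z up.
- item5_center (a point): closed glass jar with a steel lid, straight cylinder 60 mm across, 80 mm high, about 0.28 kg (part full, weight low), standing upright on the worktop at the start; may be absent. Point at its centre, 40 mm above its underside; z up.
- item6_center (a point): plain steel food tin, straight cylinder 60 mm across, 80 mm high, about 0.28 kg (part full, weight low), standing upright on the worktop at the start; may be absent. Point at its centre, 40 mm above its underside; z up.
- crate: low wooden crate, fixed, 188 mm (x) by 276 mm (y), 54 mm high, floor 8 mm, divided into 2 (along x) by 3 (along y) cells; walls and dividers all 12 mm thick and 54 mm high; cell centres at x = -44, +44 mm and y = -88, 0, +88 mm, each cell 76 mm square inside; origin at the centre of its underside, z up. A jar standing in a cell has its centre 48 mm above the origin.
- scraper: dough scraper, steel blade with a wooden grip, 100 by 115 mm, lying flat; bystander; origin at its underside
- salt_bowl: small white bowl, 90 mm across, 40 mm high; bystander; origin at its underside
- pepper_mill: dark wooden pepper mill, 54 mm across, 112 mm high; bystander; origin at its underside

How it is judged:
On the way, in this order (a step that is already met when the one before it is completed fails the run):
1. the jar has been taken out of the large saucepan (horizontal distance between item1_center and pan_large_center above 0.11 m), for 0.2 s.
2. the medium pan sits in the large one, handles fanned (horizontal distance between pan_medium_center and pan_large_center below 0.02 m and z of pan_medium_center in the frame of pan_large_center between 0.002 and 0.011 m and angle between pan_medium_center's own z axis and vertical below 0.07 rad and angle between the x axis of pan_medium_center and the x axis of pan_large_center, either way round above 0.3 rad and x of pan_medium_handle in the frame of pan_large_center above 0.02 m), for 0.2 s.
3. the small pan sits in the medium one, handles fanned (horizontal distance between pan_small_center and pan_medium_center below 0.02 m and z of pan_small_center in the frame of pan_medium_center between 0.002 and 0.011 m and angle between pan_small_center's own z axis and vertical below 0.07 rad and angle between the x axis of pan_small_center and the x axis of pan_medium_center, either way round above 0.3 rad and angle between the x axis of pan_small_center and the x axis of pan_large_center, either way round above 0.3 rad and (x of pan_small_handle in the frame of pan_large_center above 0.02 m or x of pan_small_handle in the frame of pan_medium_center above 0.02 m)), for 0.2 s.
At the end, for the whole second after the job is handed in: every jar and tin upright (0.15 rad) on the floor of a crate cell; pans nested by size on the large one, each level (0.07 rad) on the base below, centres within 20 mm; handles at least 0.30 rad apart pairwise, the medium's on the large one's side, the small's on the side of either (all of step 2 and all of step 3 and angle between pan_large_center's own z axis and vertical below 0.07 rad and height (world z) of pan_large_center below 0.045 m and x of item1_center in the frame of crate between -0.088 and 0.088 m and y of item1_center in the frame of crate between -0.132 and 0.132 m and z of item1_center in the frame of crate between 0.041 and 0.056 m and angle between each of item1_center, item2_center, item3_center, item4_center, item5_center, item6_center's own z axis and vertical below 0.15 rad and x of item2_center in the frame of crate between -0.088 and 0.088 m and y of item2_center in the frame of crate between -0.132 and 0.132 m and z of item2_center in the frame of crate between 0.041 and 0.056 m and x of item3_center in the frame of crate between -0.088 and 0.088 m and y of item3_center in the frame of crate between -0.132 and 0.132 m and z of item3_center in the frame of crate between 0.041 and 0.056 m and x of item4_center in the frame of crate between -0.088 and 0.088 m and y of item4_center in the frame of crate between -0.132 and 0.132 m and z of item4_center in the frame of crate between 0.041 and 0.056 m and x of item5_center in the frame of crate between -0.088 and 0.088 m and y of item5_center in the frame of crate between -0.132 and 0.132 m and z of item5_center in the frame of crate between 0.041 and 0.056 m and x of item6_center in the frame of crate between -0.088 and 0.088 m and y of item6_center in the frame of crate between -0.132 and 0.132 m and z of item6_center in the frame of crate between 0.041 and 0.056 m); the robot touches nothing.
It fails at once if the scraper is pushed away (more than 50 mm) (distance of scraper from where it was at the start of the episode above 0.05 m).
It fails at once if the salt bowl is pushed away (more than 50 mm) (distance of salt_bowl from where it was at the start of the episode above 0.05 m).
It fails at once if the pepper mill is pushed away (more than 50 mm) (distance of pepper_mill from where it was at the start of the episode above 0.05 m).
Of item2, item3, item4, item5, item6 only 3 to 5 are there at a start; the rules pass over those that are not, and their reading is None.
At some moment in a run one of item1, item2, item3, item4, item5, item6, pan_medium, pan_small may be knocked a few centimetres aside while the robot is not near it.
It also fails if it takes over 210 s, if anything falls off the work surface, if the arm or the gripper's body presses on something with over 40 N, if the wrist force passes 120 N, or if a joint passes its speed limit or range.

### The arm

A 6-joint arm with a two-finger parallel gripper is mounted at the origin on the work surface. World frame = base frame: x ahead of the robot, y to its left, z up, the work surface at z = 0. Lengths are in m, angles in rad, forces in N, time in s.
With the tool pointing down it reaches from about 0.15 to 0.775 m from the base axis. Payload 6.1 kg.
Tool frame: the origin (TCP) lies at the very end of the fingers, on their centre line; the grasp point (between the pads) lies 19 mm behind it; z points along the fingers, y is the direction in which the jaws open and shut (so a half turn about z gives the same grasp; the last joint's range is limited). The gripper opens to 85 mm and grips with 20 to 120 N. Pads are 22 mm wide; open, the fingers measure 114 mm over their backs; the gripper's body (76 mm by 85 mm) begins 54 mm behind the grasp point. The pads swing forward as they close: fully open they stand 13 mm farther back than shut.
Start: joints at [1.191, 0.126, -0.04, 1.405, 0, 1.571], TCP at [0.195, 0.488, 0.231] pointing down, gripper open.
Joint ranges: [-2.72, 2.72], [-0.95, 1.95], [-1.27, 1.35], [-1.78, 2.02], [-1.46, 1.47], [-3.14, 3.14]. Speed limits (rad/s): [2.39, 2.39, 3.01, 3.14, 3.14, 3.14].

### API

Orientations are given as a unit quaternion [x, y, z, w].
In Python, from bench import state, camera, finish_job, boxes_of, masks_of gives the robot as it stands.
- The arm moves only by the shell command python3 -m crank 'ROWS' [FORCE]. ROWS is JSON, a list of rows, each an object with "hand": the opening, from 0 (shut) to 1 (fully open); "slide": the shift along the tool's x, y, z in mm, a list of three; "dr": the turn, a rotation vector about the tool's x, y, z in degrees, a list of three. A call has 1 to 10 rows; each row shifts and turns the commanded pose from where the row before left it, along the tool's axes as they then stand; what a row does not reach is not made up. A row lasts 1/10 s, in which the tool goes at most 50 mm and 8.59 degrees, less where a joint would pass 70% of its speed; a pose out of reach is approached as far as the arm can. A call with a gripper value outside its range is refused whole. The fingers move at their own pace and stop on an object; FORCE is the grip in N (left out, the last holds). Time passes only in rows, so rows that do not move let the fingers close. It gives the time, the measured TCP pose, the force and the opening at its end, in the units of the state.
- state(): the state, without advancing time (a new reading comes with each control period).
- camera(name): name is "scene" or "top" or "wrist"; returns a dict with "frame" (384x512x3 uint8, red, green, blue), "fx", "fy", "cx", "cy" (pixels), "extrinsics" (4x4, takes a point from world to camera coordinates). Camera axes: x right, y down, z forward; pixel columns grow to the right and rows downward; lengths in m; the calibration is good to about 2 mm. A picture is of the moment at which its call begins. There is no depth.
- finish_job(): hands the job in, once; it reports no verdict.
Trained networks look in a picture, given as the dict that the camera call returned (one of the last four; its "shot" number tells which), for a name from the list of things; names that differ only in an ending like _2 or _b are one class to them, and where a whole thing is asked for, a point or a joint stands for the part that bears it (a point fixed in the world has none). Each returns a list of dicts, best first, with "conf" (0 to 1); they miss things now and then, are a little off and sometimes report something else, mostly with a low value. They report only what shows in the picture. A call takes as long as a camera call.
- boxes_of(picture, target): "location" ([x, y, z] in m, in the coordinates of the camera as it stood for that picture, good to about 4 mm: the middle of the surface that is visible of it).
- masks_of(picture, target): "region" (384x512 bool, what is visible of it).
The state is a dict: "clock": time; "qpos": joint angles; "joint_velocities": joint speeds; "tau": joint torques, N m; "tcp_pos": TCP position; "ee_rot": TCP orientation; "ft_force": force on the tool from outside, world axes, zero at the start; "ft_torque": the same for the moment, N m; "opening": finger opening in m.
Only numpy, scipy, OpenCV 4.12 (cv2) and the standard library are available. Lean on these libraries where they do the work, as an engineer would, in place of code of your own. Each camera call takes 0.05 s, during which the arm holds its last target. There are 200 camera calls.

## Working session

There is one attempt and no reset: what is moved stays moved. The work goes in short steps, Python scripts to look and compute and a shell command to move; the robot and the scene stay as the last step left them, time stands still between calls to the robot, and variables do not carry over. Pictures are saved under pics/ and viewed, about 12 in all and at most 16, crops included, and the job is handed in when it is done.

```bash
ls; mkdir -p pics; cat > h.py <<'E'
import numpy as np, cv2, json
from bench import state, camera, finish_job, boxes_of, masks_of
from scipy.spatial.transform import Rotation as R
np.set_printoptions(precision=4, suppress=True)
def shot(name, fn=None):
    p=camera(name)
    if fn: cv2.imwrite('pics/'+fn, p['frame'][:,:,::-1])
    return p
def w(p, loc):
    return (np.linalg.inv(p['extrinsics'])@np.r_[loc,1])[:3]
def px(p, X):
    c=(p['extrinsics']@np.r_[X,1])[:3]; return np.array([p['fx']*c[0]/c[2]+p['cx'],p['fy']*c[1]/c[2]+p['cy']])
def ray(p,u,v,z):
    T=np.linalg.inv(p['extrinsics']); o=T[:3,3]; d=T[:3,:3]@np.array([(u-p['cx'])/p['fx'],(v-p['cy'])/p['fy'],1])
    return o+d*(z-o[2])/d[2]
E
python3 - <<'E'
from h import *
a=shot('top','top1.png'); b=shot('scene','scene1.png')
s=state(); print(s)
for p,n in((a,'top'),(b,'scene')):
    print(n, np.linalg.inv(p['extrinsics'])[:3,3])
    for t in ['pan_large_center','pan_medium_center','pan_small_center','pan_large_handle','pan_medium_handle','item1_center','item2_center','crate','scraper','salt_bowl','pepper_mill']:
        for d in boxes_of(p,t):
            x=w(p,d['location']); print(t,round(d['conf'],2),x, px(p,x).round())
E
```

```text
pics
{'clock': 0.1, 'qpos': array([ 1.191 ,  0.1263, -0.0405,  1.4054,  0.    ,  1.5708]), 'joint_velocities': array([ 0.0021,  0.0008,  0.0029, -0.0007,  0.0006,  0.0002]), 'tau': array([ -0.0008, -43.6908,  35.3604,   0.0138,  -0.0001,   0.    ]), 'tcp_pos': array([0.1945, 0.4873, 0.2306]), 'ee_rot': array([ 0.1888,  0.982 , -0.0007, -0.0001]), 'ft_force': array([ 0.4195,  0.5313, -0.7991]), 'ft_torque': array([-0.0183, -0.0408, -0.0216]), 'opening': 0.08541653169921694}
top [ 0.3774 -0.0208  1.495 ]
pan_large_center 0.71 [ 0.5328 -0.0502  0.008 ] [270. 191.]
pan_medium_center 0.58 [ 0.5038 -0.2837  0.0081] [347. 203.]
pan_small_center 0.95 [ 0.6027 -0.4228  0.0316] [396. 170.]
pan_small_center 0.36 [ 0.534  -0.0523  0.0053] [270. 191.]
pan_large_handle 0.89 [ 0.5357 -0.0514  0.0055] [270. 191.]
pan_medium_handle 0.7 [ 0.5074 -0.2842  0.0066] [348. 202.]
pan_medium_handle 0.29 [ 0.6652 -0.2599  0.0796] [344. 145.]
item1_center 0.55 [ 0.5378 -0.0529  0.0854] [271. 187.]
crate 0.94 [0.5154 0.3185 0.0093] [146. 194.]
scraper 0.77 [0.3213 0.2282 0.0052] [174. 260.]
scraper 0.42 [0.6886
[... 256 characters left out ...]
 -0.2763  0.0344] [174. 201.]
pan_small_center 0.68 [ 0.5863 -0.424   0.0424] [128. 236.]
pan_small_center 0.28 [ 0.4875 -0.2793  0.0364] [172. 201.]
pan_large_handle 0.86 [ 0.5354 -0.0626  0.0403] [245. 195.]
pan_large_handle 0.39 [ 0.3693 -0.3515  0.0254] [144. 183.]
pan_medium_handle 0.62 [ 0.4863 -0.2774  0.0388] [173. 200.]
pan_medium_handle 0.5 [ 0.584  -0.4268  0.0478] [126. 234.]
item1_center 0.75 [ 0.5663 -0.0554  0.0794] [250. 192.]
crate 0.59 [0.5319 0.3144 0.0331] [355. 169.]
scraper 0.81 [0.3215 0.2251 0.0079] [305. 141.]
salt_bowl 0.62 [ 0.3697 -0.3542  0.0246] [144. 183.]
pepper_mill 0.75 [0.36   0.3535 0.0565] [344. 130.]
pepper_mill 0.55 [ 0.4884 -0.2769  0.0342] [173. 202.]
```

```bash
python3 - <<'E'
import cv2
a=cv2.imread('pics/top1.png')[110:310,80:430]; cv2.imwrite('pics/top1c.png',cv2.resize(a,None,fx=2.28,fy=2.28,interpolation=cv2.INTER_CUBIC))
E
```

```text
(no output)
```

View pics/top1c.png

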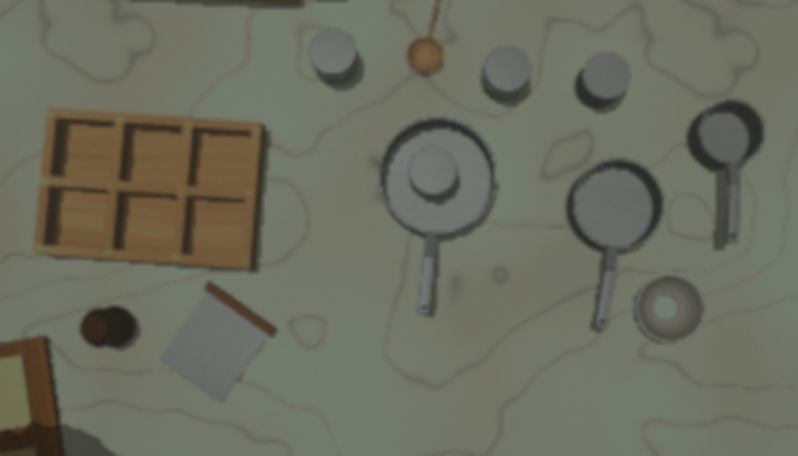

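View pics/scene1.png

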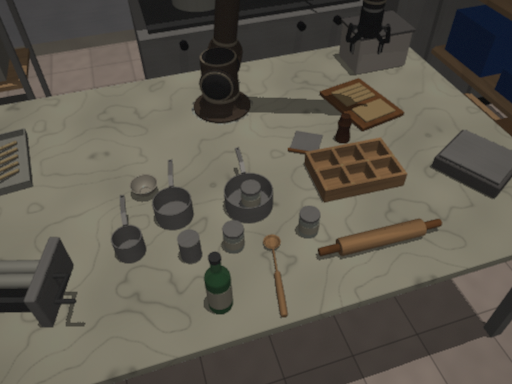

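Scene: the crate is left and the large pan with its jar is in the middle (top px ~270,187). The medium pan is at ~348,200 and the small at ~397,170. Three loose cylinders stand behind the pans. I'll fit silhouettes to get exact poses.

```bash
cat > fit.py <<'E'
from h import *
from scipy.optimize import minimize
A=np.linspace(0,2*np.pi,48)
def circ(r,z): return np.c_[r*np.cos(A),r*np.sin(A),0*A+z]
def cyl(z0=0,r=.03,h=.08): return [np.r_[circ(r,z0),circ(r,z0+h)]]
def box(x0,x1,y0,y1,z0,z1): return np.array([[x,y,z] for x in(x0,x1) for y in(y0,y1) for z in(z0,z1)])
PR=dict(large=(.075,.105,.175),medium=(.058,.088,.158),small=(.042,.072,.142))
def pan(k,z0=0):
    r,a,b=PR[k]; s=np.r_[box(r-.003,r,-.007,.007,z0+.058,z0+.068),box(a,a+.001,-.007,.007,z0+.083,z0+.093)]
    return [cyl(z0,r,.07)[0],s,box(a,b,-.007,.007,z0+.083,z0+.093)]
CR=[box(-.094,.094,-.138,.138,0,.054)]
def render(p,parts,q,S=4):
    c,s=np.cos(q[2]),np.sin(q[2]); m=np.zeros((384*S,512*S),np.uint8)
    for P in parts:
        X=P@np.array([[c,s,0],[-s,c,0],[0,0,1]])+[q[0],q[1],0]
        C=X@p['extrinsics'][:3,:3].T+p['extrinsics'][:3,3]
        uv=np.c_[p['fx']*C[:,0]/C[:,2]+p['cx'],p['fy']*C[:,1]/C[:,2]+p['cy']]
        uv=(uv+.5)*S-.5
        cv2.fillConvexPoly(m,cv2.convexHull(np.round(uv*16).astype(np.int32)),1,shift=4)
    return cv2.resize(m.astype(np.float32),(512,384),interpolation=cv2.INTER_AREA)
def fit(pms,parts,q0,yaw=True):
    best=None
    for y in (np.arange(-3,3.1,.5)+0.1 if yaw=='all' else [q0[2]]):
        def f(v):
            q=v if yaw else np.r_[v,0]; l=0
            for p,m in pms:
                r=render(p,parts,q); l+=np.abs(r-m).sum()/m.sum()
            return l/len(pms)
        x0=np.array([*q0[:2],y]) if yaw else np.array(q0[:2])
        sx=np.tile(x0,(len(x0)+1,1)); 
        for i in range(len(x0)): sx[i+1,i]+=[.012,.012,.2][i]
        r=minimize(f,x0,method='Nelder-Mead',options=dict(initial_simplex=sx,xatol=2e-4,fatol=1e-4))
        if best is None or r.fun<best.fun: best=r
    return best.x,best.fun
E
python3 - <<'E'
from fit import *
a=shot('top'); b=shot('scene')
def M(p,t):
    return [(d['conf'],d['region']) for d in masks_of(p,t)]
for t in ['item1_center','item2_center']:
  for n,p in(('top',a),('scene',b)):
    for c,m in M(p,t):
        v,u=np.nonzero(m); print(n,t,round(c,2),u.mean().round(1),v.mean().round(1),m.sum(),end=' ')
        if m.sum()<20: continue
        g=ray(p,u.mean(),v.mean(),.045); print(*fit([(p,m*1.)],cyl(0.006 if np.hypot(g[0]-.53,g[1]+.055)<.08 else 0),g,False))
for k,g in dict(large=(.535,-.05,3.0),medium=(.5,-.28,3),small=(.6,-.423,3.2)).items():
  for n,p in(('top',a),('scene',b)):
    for c,m in M(p,f'pan_{k}_center')[:1]:
        print(n,k,round(c,2),m.sum(),*fit([(p,m*1.)],pan(k),g,True))
for n,p in(('top',a),('scene',b)):
    for c,m in M(p,'crate')[:1]: print(n,'crate',round(c,2),*fit([(p,m*1.)],CR,(.52,.317,.05)))
E
```

```text
top item1_center 0.67 269.5 185.5 376 [ 0.5447 -0.0485] 0.07795877659574468
scene item1_center 0.75 250.6 193.8 449 [ 0.5369 -0.0447] 0.28020601336302897
scene item1_center 0.21 343.8 128.5 335 [0.3361 0.3664] 0.4451492537313433
top large 0.76 2008 [ 0.5398 -0.0538  3.0712] 0.21878112549800796
scene large 0.9 1725 [ 0.5453 -0.053   3.063 ] 0.3436594202898551
top medium 0.79 1621 [ 0.5112 -0.2832  2.9848] 0.0330814312152992
scene medium 0.62 1611 [ 0.5162 -0.2817  2.9857] 0.03511018001241465
top small 0.94 979 [ 0.6059 -0.4273  3.0912] 0.10712461695607763
scene small 0.97 1237 [ 0.6103 -0.4245  3.0982] 0.05578011317704123
top crate 0.8 [ 0.5167  0.3136 -0.0346] 0.02517630192188469
scene crate 0.93 [ 0.5237  0.315  -0.0399] 0.017367932765771664
```

```bash
python3 - <<'E'
from fit import *
a=shot('top'); b=shot('scene')
for t in ['item2_center','item3_center','item4_center','item5_center','item6_center']:
  for n,p in(('top',a),('scene',b)):
    for d in masks_of(p,t):
        c,m=d['conf'],d['region']
        v,u=np.nonzero(m); print(n,t,round(c,2),u.mean().round(1),v.mean().round(1),m.sum(),end=' ')
        if m.sum()<20: continue
        g=ray(p,u.mean(),v.mean(),.045); print(*fit([(p,m*1.)],cyl(0.006 if np.hypot(g[0]-.54,g[1]+.055)<.05 else 0),g,False))
E
```

```text
scene item2_center 0.27 128.1 240.3 1116 [ 0.616  -0.4281] 0.3558467741935484
scene item2_center 0.26 173.1 205.2 1567 [ 0.5359 -0.2986] 0.6012284620293554
top item3_center 0.77 226.5 134.6 435 [0.6941 0.0821] 0.049281609195402296
top item3_center 0.65 271.4 191.3 2030 [ 0.4881 -0.0574] 0.8412253694581281
scene item3_center 0.59 309.2 222.0 544 [0.6992 0.0847] 0.177734375
scene item3_center 0.29 354.2 169.4 4492 [0.5833 0.2454] 0.8741512689225289
scene item3_center 0.19 251.0 194.1 486 [ 0.5457 -0.0457] 0.2010030864197531
scene item4_center 0.77 190.0 246.3 693 [ 0.6773 -0.2629] 0.054563492063492064
top item5_center 0.68 301.5 141.8 441 [ 0.6778 -0.1395] 0.04889455782312925
scene item5_center 0.88 233.6 237.1 617 [ 0.6841 -0.1394] 0.08184764991896272
scene item5_center 0.39 309.2 221.8 586 [0.6989 0.0839] 0.09524317406143344
```

```bash
cat > go.py <<'E'
import sys; from h import *
def go(x,y,z,yaw=None,show=True):  # yaw = world angle (deg) of tool x
    s=state(); r=R.from_quat(s['ee_rot']); m=r.as_matrix(); cur=np.degrees(np.arctan2(m[1,0],m[0,0]))
    if yaw is None: yaw=cur
    d=(yaw-cur+180)%360-180
    rot=R.from_euler('z',yaw,degrees=True)*R.from_euler('x',180,degrees=True)
    D=np.array([x,y,z])-s['tcp_pos']
    print('t %.1f'%s['clock'],'tcp',s['tcp_pos'],'yaw %.2f tilt %.2f'%(cur,np.degrees(np.arccos(-m[2,2]))),'q',s['qpos'],'F',s['ft_force'],'open %.4f'%s['opening'])
    print(' turn dr_z %.2f'%-d,' then slide mm',(rot.inv().apply(D)*1000).round(1))
if __name__=='__main__': go(*map(float,sys.argv[1:]))
E
Z='"dr":[0,0,-7.27]'
python3 -m crank '[{"hand":1,"slide":[0,0,0],"dr":[0,0,-7.27]},{"hand":1,"slide":[0,0,0],"dr":[0,0,-7.27]},{"hand":1,"slide":[0,0,0],"dr":[0,0,-7.27]},{"hand":1,"slide":[-25,-38,0],"dr":[0,0,0]},{"hand":1,"slide":[-25,-38,0],"dr":[0,0,0]},{"hand":1,"slide":[-25,-38,0],"dr":[0,0,0]},{"hand":1,"slide":[-25,-38,0],"dr":[0,0,0]},{"hand":1,"slide":[-25,-38,0],"dr":[0,0,0]}]' 100
python3 go.py .547 -.048 .2 180
```

```text
clock: 3.3
tcp_pos: [0.3204, 0.2962, 0.2315]
ee_rot: [-0.001, 1.0, 0.0, 0.0]
ft_force: [0.6, -0.3, 0.8]
opening: 0.0854
t 3.3 tcp [0.3204 0.2962 0.2315] yaw -179.91 tilt 0.04 q [ 0.7463 -0.0421 -0.2153  1.397  -0.0001  0.7447] F [ 0.6057 -0.2579  0.8038] open 0.0854
 turn dr_z 0.09  then slide mm [-226.6 -344.2   31.5]
```

```bash

python3 -m crank '[{"hand":1,"slide":[-25,-38,0],"dr":[0,0,0]},{"hand":1,"slide":[-25,-38,0],"dr":[0,0,0]},{"hand":1,"slide":[-25,-38,0],"dr":[0,0,0]},{"hand":1,"slide":[-25,-38,0],"dr":[0,0,0]},{"hand":1,"slide":[-25,-38,0],"dr":[0,0,0]},{"hand":1,"slide":[-25,-38,0],"dr":[0,0,0]},{"hand":1,"slide":[-25,-38,0],"dr":[0,0,0]},{"hand":1,"slide":[-25,-38,10],"dr":[0,0,0]},{"hand":1,"slide":[-26,-40,20],"dr":[0,0,0]},{"hand":1,"slide":[0,0,0],"dr":[0,0,0]}]' 100
python3 go.py .547 -.048 .058 180
python3 - <<'E'
from h import *
p=shot('wrist','w1.png')
for t in ['item1_center','pan_large_center']:
    for d in boxes_of(p,t): print(t,d['conf'],w(p,d['location']),px(p,w(p,d['location'])))
print(px(p,[.547,-.048,.086]),px(p,[.5425,-.0535,.07]), np.linalg.inv(p['extrinsics'])[:3,3])
E
```

```text
clock: 4.3
tcp_pos: [0.5464, -0.0488, 0.1986]
ee_rot: [0.002, 1.0, -0.0, -0.002]
ft_force: [-0.3, 0.1, -0.5]
opening: 0.0856
t 4.3 tcp [ 0.5464 -0.0488  0.1986] yaw 179.75 tilt 0.20 q [-0.0885  0.1748 -0.0535  1.3459 -0.0011 -0.0842] F [-0.3061  0.1445 -0.5447] open 0.0856
 turn dr_z -0.25  then slide mm [ -0.6   0.8 140.6]
item1_center 0.75 [ 0.539  -0.0484  0.083 ] [259.121  180.3134]
pan_large_center 0.56 [ 0.5342 -0.0495  0.0138] [257.9783 161.4718]
[259.6192 189.6592] [253.7899 180.6193] [ 0.4751 -0.0487  0.3407]
```

View pics/w1.png

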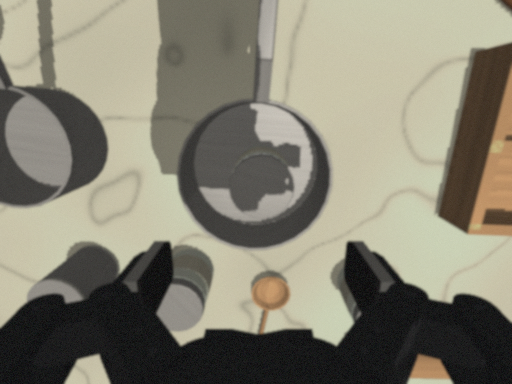

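Wrist view: the jar lid is centred at about (262,188), and my prediction was (260,190), so they agree. Descending.

```bash

python3 -m crank '[{"hand":1,"slide":[0,1,35],"dr":[0,0,0]},{"hand":1,"slide":[0,0,40],"dr":[0,0,0]},{"hand":1,"slide":[0,0,40],"dr":[0,0,0]},{"hand":1,"slide":[0,0,25],"dr":[0,0,0]},{"hand":1,"slide":[0,0,0],"dr":[0,0,0]},{"hand":0.4,"slide":[0,0,0],"dr":[0,0,0]},{"hand":0.4,"slide":[0,0,0],"dr":[0,0,0]},{"hand":0.4,"slide":[0,0,0],"dr":[0,0,0]},{"hand":0.4,"slide":[0,0,0],"dr":[0,0,0]},{"hand":0.4,"slide":[0,0,0],"dr":[0,0,0]}]' 60
python3 go.py .547 -.048 .2 180
# crate cell targets
python3 -c "
import numpy as np
c,s=np.cos(-.037),np.sin(-.037)
for i in(-.044,.044):
  for j in(-.088,.088): print(i,j,.520+c*i-s*j,.3143+s*i+c*j)"
```

```text
clock: 5.45
tcp_pos: [0.5469, -0.0437, 0.0651]
ee_rot: [-0.001, 1.0, 0.0, 0.002]
ft_force: [-1.4, -0.7, 5.7]
opening: 0.0578
t 5.5 tcp [ 0.5469 -0.0437  0.0651] yaw -179.94 tilt 0.28 q [-0.0799  0.2176 -0.2987  1.0496  0.0004 -0.081 ] F [-1.4193 -0.6772  5.6715] open 0.0578
 turn dr_z 0.06  then slide mm [  -0.1   -4.3 -134.9]
-0.044 -0.088 0.47277485742401104 0.2279878576984819
-0.044 0.088 0.4792853717043789 0.4038673994417021
0.044 -0.088 0.5607146282956211 0.22473260055829797
0.044 0.088 0.567225142575989 0.40061214230151815
```

```bash

python3 -m crank '[{"hand":0.4,"slide":[0,0,-30],"dr":[0,0,0]},{"hand":0.4,"slide":[0,0,-40],"dr":[0,0,0]},{"hand":0.4,"slide":[0,0,-40],"dr":[0,0,0]},{"hand":0.4,"slide":[0,0,-25],"dr":[0,0,0]},{"hand":0.4,"slide":[-2,45,0],"dr":[0,0,0]},{"hand":0.4,"slide":[-2,45,0],"dr":[0,0,0]},{"hand":0.4,"slide":[-2,45,0],"dr":[0,0,0]},{"hand":0.4,"slide":[-2,45,0],"dr":[0,0,0]},{"hand":0.4,"slide":[-3,45,0],"dr":[0,0,0]},{"hand":0.4,"slide":[-3,45,0],"dr":[0,0,0]}]' 60
python3 -m crank '[{"hand":0.4,"slide":[0,0,0],"dr":[0,0,0]},{"hand":0.4,"slide":[0,0,0],"dr":[0,0,0]}]' 60
python3 go.py .5607 .2247 .067 180
python3 - <<'E'
from h import *
p=shot('wrist','w2.png')
q=shot('top','t2.png')
for t in ['item1_center','crate']:
    for d in boxes_of(p,t): print(t,d['conf'],w(p,d['location']),px(p,w(p,d['location'])))
E
```

```text
clock: 6.45
tcp_pos: [0.5589, 0.2283, 0.1986]
ee_rot: [-0.001, 1.0, 0.0, 0.001]
ft_force: [0.9, -0.7, -3.4]
opening: 0.0579
clock: 6.65
tcp_pos: [0.5588, 0.2274, 0.1977]
ee_rot: [-0.002, 1.0, 0.0, 0.0]
ft_force: [0.3, -0.2, -3.1]
opening: 0.058
t 6.7 tcp [0.5588 0.2274 0.1977] yaw -179.81 tilt 0.04 q [ 0.3866  0.2763  0.0724  1.3662 -0.0002  0.3833] F [ 0.2542 -0.2167 -3.1201] open 0.0580
 turn dr_z 0.19  then slide mm [ -1.9  -2.7 130.7]
crate 0.74 [0.498  0.338  0.0252] [364.3427 117.3121]
```

View pics/w2.png

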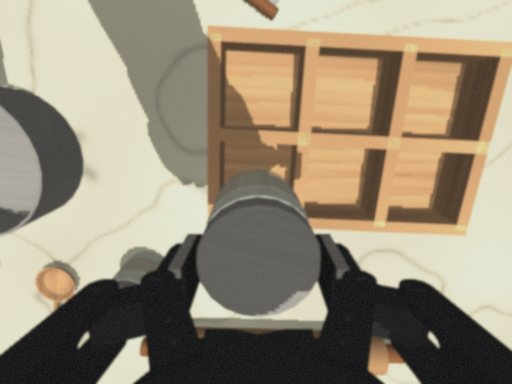

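```bash
python3 - <<'E'
from h import *
from scipy.optimize import least_squares
p=camera('wrist')
loc=np.array([[-.088,-.132],[0,-.044],[0,.044],[-.088,-.044],[-.088,.044]]); obs=np.array([[214,35],[303,138],[394,144],[313,43],[411,48]])
def P(q):
    c,s=np.cos(q[2]),np.sin(q[2]); return np.array([px(p,[q[0]+c*x-s*y,q[1]+s*x+c*y,.054]) for x,y in loc])
print(P([.520,.3143,-.037])-obs)
r=least_squares(lambda q:(P(q)-obs).ravel(),[.52,.3143,-.037]); q=r.x; print(q,r.fun)
c,s=np.cos(q[2]),np.sin(q[2])
for i in(-.044,.044):
  for j in(-.088,.088): print(i,j,q[0]+c*i-s*j,q[1]+s*i+c*j)
E
```

```text
[[-0.3432  0.0228]
 [ 2.1727  1.421 ]
 [ 1.3951 -1.3319]
 [ 0.2533 -4.034 ]
 [ 1.1456 -5.1187]]
[ 0.5221  0.3127 -0.0542] [-0.3561 -0.0631  0.4697  2.8569 -0.6998  1.6568  0.0807 -2.2233  0.4872
 -1.4441]
-0.044 -0.088 0.47343000097071336 0.22718713806617236
-0.044 0.088 0.4829717445802402 0.4029282975277227
0.044 -0.088 0.5613005807014885 0.22241626626140892
0.044 0.088 0.5708423243110153 0.39815742572295926
```

```bash

python3 -m crank '[{"hand":0.4,"slide":[-2,-4,35],"dr":[0,0,0]},{"hand":0.4,"slide":[0,0,40],"dr":[0,0,0]},{"hand":0.4,"slide":[0,0,30],"dr":[0,0,0]},{"hand":0.4,"slide":[0,0,14],"dr":[0,0,0]},{"hand":0.4,"slide":[0,0,8],"dr":[0,0,0]},{"hand":0.4,"slide":[0,0,0],"dr":[0,0,0]},{"hand":0.4,"slide":[0,0,0],"dr":[0,0,0]}]' 60
python3 go.py .561 .2235 .067 180
```

```text
clock: 7.6
tcp_pos: [0.562, 0.2224, 0.0716]
ee_rot: [-0.0, 1.0, 0.0, 0.001]
ft_force: [-0.3, 1.1, -3.7]
opening: 0.058
t 7.6 tcp [0.562  0.2224 0.0716] yaw -179.96 tilt 0.13 q [ 0.3769  0.3156 -0.1545  1.0984 -0.      0.3763] F [-0.2842  1.1277 -3.6953] open 0.0580
 turn dr_z 0.04  then slide mm [1.  1.1 4.6]
```

Still hanging 4–5 mm above the floor, so I'll lower until contact and then release.

```bash

python3 -m crank '[{"hand":0.4,"slide":[0,0,3],"dr":[0,0,0]},{"hand":0.4,"slide":[0,0,2],"dr":[0,0,0]},{"hand":0.4,"slide":[0,0,0],"dr":[0,0,0]}]' 60
python3 -m crank '[{"hand":0.82,"slide":[0,0,0],"dr":[0,0,0]},{"hand":0.82,"slide":[0,0,0],"dr":[0,0,0]},{"hand":0.82,"slide":[0,0,0],"dr":[0,0,0]},{"hand":0.82,"slide":[0,0,-20],"dr":[0,0,0]},{"hand":0.82,"slide":[0,0,-40],"dr":[0,0,0]},{"hand":1,"slide":[0,0,-35],"dr":[0,0,0]},{"hand":1,"slide":[0,0,-35],"dr":[0,0,0]}]' 60
python3 go.py .6966 .083 .18 180
```

```text
clock: 7.9
tcp_pos: [0.5621, 0.2226, 0.0672]
ee_rot: [-0.0, 1.0, 0.001, 0.002]
ft_force: [-1.3, -1.7, 4.7]
opening: 0.0579
clock: 8.6
tcp_pos: [0.5609, 0.2222, 0.1963]
ee_rot: [-0.0, 1.0, 0.0, 0.0]
ft_force: [0.0, -0.7, -0.4]
opening: 0.0852
t 8.6 tcp [0.5609 0.2222 0.1963] yaw -179.95 tilt 0.00 q [0.3772 0.2768 0.0701 1.3641 0.     0.3763] F [ 0.0309 -0.7302 -0.3686] open 0.0852
 turn dr_z 0.05  then slide mm [-135.7 -139.2   16.3]
```

```bash

python3 -m crank '[{"hand":1,"slide":[-27,-28,0],"dr":[0,0,0]},{"hand":1,"slide":[-27,-28,0],"dr":[0,0,0]},{"hand":1,"slide":[-27,-28,0],"dr":[0,0,0]},{"hand":1,"slide":[-27,-28,0],"dr":[0,0,0]},{"hand":1,"slide":[-28,-28,16],"dr":[0,0,0]},{"hand":1,"slide":[0,0,0],"dr":[0,0,0]},{"hand":1,"slide":[0,0,0],"dr":[0,0,0]}]' 60
python3 go.py .6966 .083 .053 180
python3 - <<'E'
from fit import *
p=shot('wrist','w3.png'); a=camera('top'); 
for t in ['item3_center']:
    for d in masks_of(p,t)+masks_of(p,'item5_center'):
        v,u=np.nonzero(d['region']); print(t,d['conf'],u.min(),u.max(),v.min(),v.max())
print(px(p,[.6966,.083,.08]))
for t in ['item3_center','item1_center','item5_center']:
    for d in boxes_of(a,t): print(t,d['conf'],w(a,d['location']))
E
```

```text
clock: 9.3
tcp_pos: [0.697, 0.0815, 0.1776]
ee_rot: [0.0, 1.0, -0.0, -0.001]
ft_force: [-0.1, -0.0, -0.4]
opening: 0.0852
t 9.3 tcp [0.697  0.0815 0.1776] yaw 179.96 tilt 0.13 q [0.1163 0.4785 0.3168 1.4115 0.0003 0.1171] F [-0.1261 -0.038  -0.4203] open 0.0852
 turn dr_z -0.04  then slide mm [  0.4   1.5 124.6]
item3_center 0.56 227 295 147 223
item3_center 0.75 0 85 131 206
[260.3068 193.0955]
item3_center 0.71 [0.5131 0.3384 0.0095]
item1_center 0.69 [0.558  0.216  0.0858]
item5_center 0.98 [ 0.6729 -0.1369  0.0766]
item5_center 0.29 [0.5535 0.2134 0.0891]
```

View pics/w3.png

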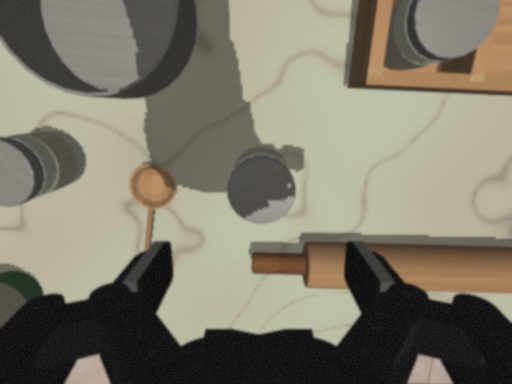

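```bash

python3 -m crank '[{"hand":1,"slide":[0,1,35],"dr":[0,0,0]},{"hand":1,"slide":[0,0,40],"dr":[0,0,0]},{"hand":1,"slide":[0,0,30],"dr":[0,0,0]},{"hand":1,"slide":[0,0,19],"dr":[0,0,0]},{"hand":1,"slide":[0,0,0],"dr":[0,0,0]},{"hand":0.4,"slide":[0,0,0],"dr":[0,0,0]},{"hand":0.4,"slide":[0,0,0],"dr":[0,0,0]},{"hand":0.4,"slide":[0,0,0],"dr":[0,0,0]},{"hand":0.4,"slide":[0,0,0],"dr":[0,0,0]},{"hand":0.4,"slide":[0,0,0],"dr":[0,0,0]}]' 60
python3 go.py .569 .3995 .2 180
```

```text
clock: 10.65
tcp_pos: [0.6986, 0.0836, 0.0576]
ee_rot: [-0.0, 1.0, 0.0, 0.002]
ft_force: [0.2, 0.0, 6.4]
opening: 0.0581
t 10.7 tcp [0.6986 0.0836 0.0576] yaw -179.95 tilt 0.25 q [0.1191 0.5033 0.0912 1.1545 0.     0.1181] F [0.1802 0.0059 6.4051] open 0.0581
 turn dr_z 0.05  then slide mm [ 129.6  315.9 -142.4]
```

```bash

python3 -m crank '[{"hand":0.4,"slide":[0,0,-30],"dr":[0,0,0]},{"hand":0.4,"slide":[0,0,-40],"dr":[0,0,0]},{"hand":0.4,"slide":[0,0,-40],"dr":[0,0,0]},{"hand":0.4,"slide":[0,0,-32],"dr":[0,0,0]},{"hand":0.4,"slide":[16,39,0],"dr":[0,0,0]},{"hand":0.4,"slide":[16,39,0],"dr":[0,0,0]},{"hand":0.4,"slide":[16,39,0],"dr":[0,0,0]},{"hand":0.4,"slide":[16,39,0],"dr":[0,0,0]},{"hand":0.4,"slide":[16,39,0],"dr":[0,0,0]},{"hand":0.4,"slide":[16,39,0],"dr":[0,0,0]}]' 60
python3 -m crank '[{"hand":0.4,"slide":[16,39,0],"dr":[0,0,0]},{"hand":0.4,"slide":[16,39,0],"dr":[0,0,0]},{"hand":0.4,"slide":[0,0,0],"dr":[0,0,0]},{"hand":0.4,"slide":[0,0,0],"dr":[0,0,0]}]' 60
python3 go.py .569 .3995 .066 180
```

```text
clock: 11.65
tcp_pos: [0.5999, 0.3186, 0.1971]
ee_rot: [-0.0, 1.0, -0.0, -0.0]
ft_force: [-0.1, 0.5, -2.7]
opening: 0.0581
clock: 12.05
tcp_pos: [0.5681, 0.3962, 0.1967]
ee_rot: [-0.002, 1.0, -0.0, -0.0]
ft_force: [0.2, 0.8, -1.5]
opening: 0.0581
t 12.1 tcp [0.5681 0.3962 0.1967] yaw -179.82 tilt 0.04 q [ 0.6091  0.4584  0.3279  1.441  -0.0004  0.606 ] F [ 0.2068  0.8451 -1.4692] open 0.0581
 turn dr_z 0.18  then slide mm [ -0.9   3.3 130.7]
```

```bash

python3 -m crank '[{"hand":0.4,"slide":[-1,3,35],"dr":[0,0,0]},{"hand":0.4,"slide":[0,0,40],"dr":[0,0,0]},{"hand":0.4,"slide":[0,0,30],"dr":[0,0,0]},{"hand":0.4,"slide":[0,0,16],"dr":[0,0,0]},{"hand":0.4,"slide":[0,0,8],"dr":[0,0,0]},{"hand":0.4,"slide":[0,0,3],"dr":[0,0,0]},{"hand":0.4,"slide":[0,0,0],"dr":[0,0,0]},{"hand":0.4,"slide":[0,0,0],"dr":[0,0,0]}]' 60
python3 go.py .569 .3995 .066 180
```

```text
clock: 12.85
tcp_pos: [0.5708, 0.3981, 0.066]
ee_rot: [-0.0, 1.0, 0.001, 0.001]
ft_force: [-0.1, 0.4, -2.7]
opening: 0.0582
t 12.8 tcp [0.5708 0.3981 0.066 ] yaw -180.00 tilt 0.11 q [ 0.609   0.4869  0.0846  1.1665 -0.      0.609 ] F [-0.1315  0.4406 -2.6881] open 0.0582
 turn dr_z 0.00  then slide mm [1.8 1.4 0. ]
```

```bash

python3 -m crank '[{"hand":0.4,"slide":[0,0,2],"dr":[0,0,0]},{"hand":0.4,"slide":[0,0,1],"dr":[0,0,0]},{"hand":0.4,"slide":[0,0,0],"dr":[0,0,0]}]' 60
python3 -m crank '[{"hand":0.82,"slide":[0,0,0],"dr":[0,0,0]},{"hand":0.82,"slide":[0,0,0],"dr":[0,0,0]},{"hand":0.82,"slide":[0,0,0],"dr":[0,0,0]},{"hand":0.82,"slide":[0,0,-20],"dr":[0,0,0]},{"hand":0.82,"slide":[0,0,-40],"dr":[0,0,0]},{"hand":1,"slide":[0,0,-35],"dr":[0,0,0]},{"hand":1,"slide":[0,0,-35],"dr":[0,0,0]},{"hand":1,"slide":[0,-41,0],"dr":[0,0,0]},{"hand":1,"slide":[0,-41,0],"dr":[0,0,0]},{"hand":1,"slide":[0,-41,0],"dr":[0,0,0]}]' 60
python3 -m crank '[{"hand":1,"slide":[-11,-41,0],"dr":[0,0,0]},{"hand":1,"slide":[-11,-41,0],"dr":[0,0,0]},{"hand":1,"slide":[-11,-41,0],"dr":[0,0,0]},{"hand":1,"slide":[-11,-41,0],"dr":[0,0,0]},{"hand":1,"slide":[-11,-41,0],"dr":[0,0,0]},{"hand":1,"slide":[-11,-41,0],"dr":[0,0,0]},{"hand":1,"slide":[-11,-41,0],"dr":[0,0,0]},{"hand":1,"slide":[-11,-41,0],"dr":[0,0,0]},{"hand":1,"slide":[-11,-41,0],"dr":[0,0,0]},{"hand":1,"slide":[-11,-41,0],"dr":[0,0,0]}]' 60
python3 go.py .681 -.1395 .18 180
python3 - <<'E'
from fit import *
p=shot('wrist','w4.png'); a=shot('top','t4.png')
for d in masks_of(p,'item5_center'):
    v,u=np.nonzero(d['region']); print(d['conf'],u.min(),u.max(),v.min(),v.max(),*fit([(p,d['region']*1.)],cyl(),ray(p,u.mean(),v.mean(),.05),False))
print(px(p,[.681,-.1395,.08]))
for t in ['item5_center','item4_center','pan_medium_center','pan_small_center']:
    for d in masks_of(a,t):
        v,u=np.nonzero(d['region']);g=ray(a,u.mean(),v.mean(),.045); print(t,d['conf'],*fit([(a,d['region']*1.)],pan(t.split('_')[1]) if 'pan' in t else cyl(),[*g[:2],3.05],'pan' in t))
E
```

```text
clock: 13.15
tcp_pos: [0.5708, 0.3983, 0.0656]
ee_rot: [-0.0, 1.0, 0.001, 0.002]
ft_force: [-3.8, -3.4, 12.0]
opening: 0.058
clock: 14.15
tcp_pos: [0.57, 0.2744, 0.192]
ee_rot: [-0.001, 1.0, 0.0, 0.0]
ft_force: [0.5, -0.6, 0.2]
opening: 0.0854
clock: 15.15
tcp_pos: [0.6806, -0.1364, 0.1918]
ee_rot: [-0.0, 1.0, 0.0, 0.0]
ft_force: [0.2, -0.4, 0.9]
opening: 0.0854
t 15.2 tcp [ 0.6806 -0.1364  0.1918] yaw -179.95 tilt 0.01 q [-0.1979  0.4607  0.3206  1.4308  0.0001 -0.1987] F [ 0.2223 -0.4344  0.8833] open 0.0854
 turn dr_z 0.05  then slide mm [-0.4 -3.1 11.8]
0.78 224 287 145 217 [ 0.679  -0.1389] 0.050340136054421766
[255.1802 189.2268]
item5_center 0.37 [ 0.6056 -0.4339] 0.4891683266932271
item4_center 0.49 [ 0.6723 -0.2672] 1.1397727272727274
pan_medium_center 0.62 [ 0.5108 -0.2842  2.9772] 0.11339285714285714
pan_small_center 0.77 [ 0.6063 -0.4263  3.1028] 0.0670377541142304
pan_small_center 0.15 [ 0.3819 -0.3526  1.5696] 0.3959216101694915
```

```bash

python3 -m crank '[{"hand":1,"slide":[0,-3,40],"dr":[0,0,0]},{"hand":1,"slide":[0,0,40],"dr":[0,0,0]},{"hand":1,"slide":[0,0,40],"dr":[0,0,0]},{"hand":1,"slide":[0,0,18],"dr":[0,0,0]},{"hand":1,"slide":[0,0,0],"dr":[0,0,0]},{"hand":0.4,"slide":[0,0,0],"dr":[0,0,0]},{"hand":0.4,"slide":[0,0,0],"dr":[0,0,0]},{"hand":0.4,"slide":[0,0,0],"dr":[0,0,0]},{"hand":0.4,"slide":[0,0,0],"dr":[0,0,0]},{"hand":0.4,"slide":[0,0,0],"dr":[0,0,0]}]' 60
python3 go.py .473 .2275 .2 180
```

```text
clock: 16.5
tcp_pos: [0.682, -0.1377, 0.0568]
ee_rot: [-0.0, 1.0, -0.0, 0.002]
ft_force: [0.9, -0.0, 7.4]
opening: 0.0581
t 16.5 tcp [ 0.682  -0.1377  0.0568] yaw -179.95 tilt 0.27 q [-0.1996  0.4885  0.0663  1.1439  0.0008 -0.2005] F [ 0.9357 -0.0084  7.372 ] open 0.0581
 turn dr_z 0.05  then slide mm [ 209.   365.2 -143.2]
```

```bash

python3 -m crank '[{"hand":0.4,"slide":[0,0,-30],"dr":[0,0,0]},{"hand":0.4,"slide":[0,0,-40],"dr":[0,0,0]},{"hand":0.4,"slide":[0,0,-40],"dr":[0,0,0]},{"hand":0.4,"slide":[0,0,-32],"dr":[0,0,0]},{"hand":0.4,"slide":[21,37,0],"dr":[0,0,0]},{"hand":0.4,"slide":[21,37,0],"dr":[0,0,0]},{"hand":0.4,"slide":[21,37,0],"dr":[0,0,0]},{"hand":0.4,"slide":[21,37,0],"dr":[0,0,0]},{"hand":0.4,"slide":[21,37,0],"dr":[0,0,0]},{"hand":0.4,"slide":[21,37,0],"dr":[0,0,0]}]' 60
python3 -m crank '[{"hand":0.4,"slide":[21,37,0],"dr":[0,0,0]},{"hand":0.4,"slide":[21,37,0],"dr":[0,0,0]},{"hand":0.4,"slide":[21,37,0],"dr":[0,0,0]},{"hand":0.4,"slide":[20,32,0],"dr":[0,0,0]},{"hand":0.4,"slide":[0,0,0],"dr":[0,0,0]},{"hand":0.4,"slide":[0,0,0],"dr":[0,0,0]}]' 60
python3 go.py .473 .2275 .065 180
```

```text
clock: 17.5
tcp_pos: [0.553, 0.0855, 0.1964]
ee_rot: [-0.0, 1.0, 0.0, 0.0]
ft_force: [-0.1, 0.3, -3.2]
opening: 0.0578
clock: 18.1
tcp_pos: [0.4705, 0.2278, 0.1964]
ee_rot: [-0.002, 1.0, -0.0, 0.0]
ft_force: [-0.8, -0.5, -2.5]
opening: 0.0581
t 18.1 tcp [0.4705 0.2278 0.1964] yaw -179.82 tilt 0.04 q [ 0.4512  0.123  -0.1189  1.3283 -0.0004  0.4482] F [-0.7855 -0.4545 -2.4909] open 0.0581
 turn dr_z 0.18  then slide mm [ -2.5  -0.3 131.4]
```

```bash

python3 -m crank '[{"hand":0.4,"slide":[-1,0,35],"dr":[0,0,0]},{"hand":0.4,"slide":[0,0,40],"dr":[0,0,0]},{"hand":0.4,"slide":[0,0,30],"dr":[0,0,0]},{"hand":0.4,"slide":[0,0,16],"dr":[0,0,0]},{"hand":0.4,"slide":[0,0,8],"dr":[0,0,0]},{"hand":0.4,"slide":[0,0,4],"dr":[0,0,0]},{"hand":0.4,"slide":[0,0,0],"dr":[0,0,0]},{"hand":0.4,"slide":[0,0,0],"dr":[0,0,0]}]' 60
python3 go.py .473 .2275 .065 180
```

```text
clock: 18.9
tcp_pos: [0.4731, 0.2262, 0.0649]
ee_rot: [0.0, 1.0, -0.0, 0.001]
ft_force: [-4.0, -4.6, 7.2]
opening: 0.0581
t 18.9 tcp [0.4731 0.2262 0.0649] yaw 179.96 tilt 0.14 q [ 0.4467  0.1766 -0.3502  1.0421 -0.0014  0.4474] F [-4.0426 -4.6305  7.1744] open 0.0581
 turn dr_z -0.04  then slide mm [ 0.1  1.3 -0.1]
```

```bash

python3 -m crank '[{"hand":0.82,"slide":[0,0,0],"dr":[0,0,0]},{"hand":0.82,"slide":[0,0,0],"dr":[0,0,0]},{"hand":0.82,"slide":[0,0,0],"dr":[0,0,0]},{"hand":0.82,"slide":[0,0,-20],"dr":[0,0,0]},{"hand":0.82,"slide":[0,0,-40],"dr":[0,0,0]},{"hand":1,"slide":[0,0,-35],"dr":[0,0,0]},{"hand":1,"slide":[0,0,-35],"dr":[0,0,0]},{"hand":1,"slide":[-16,-40,0],"dr":[0,0,0]},{"hand":1,"slide":[-16,-40,0],"dr":[0,0,0]},{"hand":1,"slide":[-17,-41,0],"dr":[0,0,0]}]' 60
python3 -m crank '[{"hand":1,"slide":[-17,-41,0],"dr":[0,0,0]},{"hand":1,"slide":[-17,-41,0],"dr":[0,0,0]},{"hand":1,"slide":[-17,-41,0],"dr":[0,0,0]},{"hand":1,"slide":[-17,-41,0],"dr":[0,0,0]},{"hand":1,"slide":[-17,-41,0],"dr":[0,0,0]},{"hand":1,"slide":[-17,-41,0],"dr":[0,0,0]},{"hand":1,"slide":[-17,-41,0],"dr":[0,0,0]},{"hand":1,"slide":[-17,-41,0],"dr":[0,0,0]},{"hand":1,"slide":[-17,-41,0],"dr":[0,0,0]},{"hand":1,"slide":[0,0,0],"dr":[0,0,0]}]' 60
python3 go.py .675 -.263 .18 180
python3 - <<'E'
from fit import *
p=shot('wrist','w5.png'); a=shot('top','t5.png')
for d in masks_of(p,'item4_center'):
    v,u=np.nonzero(d['region']); print(d['conf'],u.min(),u.max(),v.min(),v.max(),*fit([(p,d['region']*1.)],cyl(),ray(p,u.mean(),v.mean(),.05),False))
print(px(p,[.675,-.263,.08]))
E
```

```text
clock: 19.9
tcp_pos: [0.5218, 0.1054, 0.1936]
ee_rot: [-0.001, 1.0, 0.0, 0.001]
ft_force: [0.1, -0.7, -0.4]
opening: 0.0854
clock: 20.9
tcp_pos: [0.6753, -0.2677, 0.1901]
ee_rot: [0.002, 1.0, -0.0, -0.001]
ft_force: [0.7, -0.4, -0.9]
opening: 0.0855
t 20.9 tcp [ 0.6753 -0.2677  0.1901] yaw 179.78 tilt 0.11 q [-0.377   0.5331  0.4294  1.4686 -0.0011 -0.3731] F [ 0.6886 -0.4139 -0.8625] open 0.0855
 turn dr_z -0.22  then slide mm [ 0.3  4.7 10.1]
0.94 230 296 145 219 [ 0.6745 -0.264 ] 0.01663345332990486
[263.9235 189.2728]
```

View pics/w5.png

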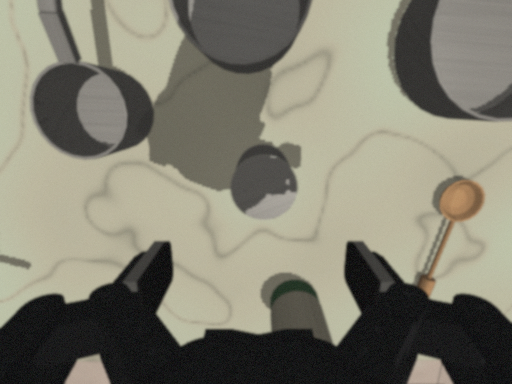

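```bash
python3 - <<'E'
from h import *
p=camera('wrist'); b=camera('scene')
for u,v in((288,276),(262,292)): print(ray(p,u,v,0))
for z in (0,.1,.2): print(ray(b,218,308,z) if z==0 else '', ray(p,293,285,z))
c=cv2.resize(cv2.imread('pics/t5.png')[80:200,250:430],None,fx=4,fy=4); cv2.imwrite('pics/t5c.png',c)
E
```

```text
[ 0.8153 -0.2238  0.    ]
[ 0.8395 -0.2577  0.    ]
[ 0.8614 -0.2326  0.    ] [ 0.8288 -0.2168  0.    ]
 [ 0.7611 -0.2306  0.1   ]
 [ 0.6935 -0.2444  0.2   ]
```

View pics/t5c.png

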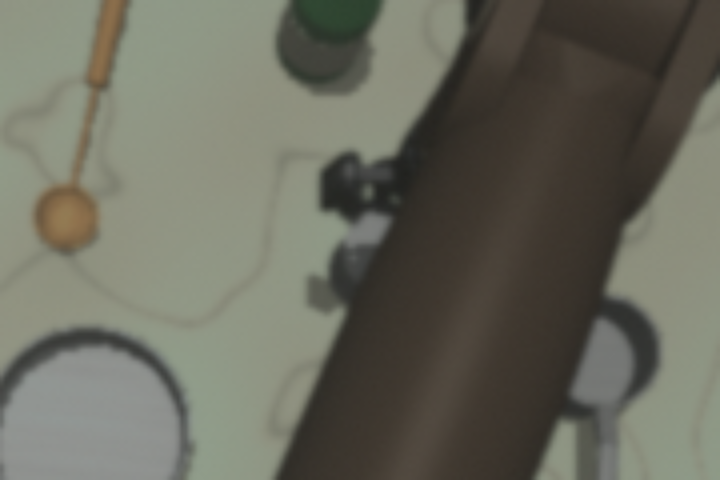

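Tin in wrist view at (264,185) as predicted; the bottle (~x 0.86) leaves about 14 cm clearance. Descending.

```bash

python3 -m crank '[{"hand":1,"slide":[0,4,40],"dr":[0,0,0]},{"hand":1,"slide":[0,0,40],"dr":[0,0,0]},{"hand":1,"slide":[0,0,40],"dr":[0,0,0]},{"hand":1,"slide":[0,0,17],"dr":[0,0,0]},{"hand":1,"slide":[0,0,0],"dr":[0,0,0]},{"hand":0.4,"slide":[0,0,0],"dr":[0,0,0]},{"hand":0.4,"slide":[0,0,0],"dr":[0,0,0]},{"hand":0.4,"slide":[0,0,0],"dr":[0,0,0]},{"hand":0.4,"slide":[0,0,0],"dr":[0,0,0]},{"hand":0.4,"slide":[0,0,0],"dr":[0,0,0]}]' 60
python3 go.py .481 .4035 .2 180
python3 -m crank '[{"hand":0.4,"slide":[0,0,-30],"dr":[0,0,0]},{"hand":0.4,"slide":[0,0,-40],"dr":[0,0,0]},{"hand":0.4,"slide":[0,0,-40],"dr":[0,0,0]},{"hand":0.4,"slide":[0,0,-32],"dr":[0,0,0]},{"hand":0.4,"slide":[12,42,0],"dr":[0,0,0]},{"hand":0.4,"slide":[12,42,0],"dr":[0,0,0]},{"hand":0.4,"slide":[12,42,0],"dr":[0,0,0]},{"hand":0.4,"slide":[12,42,0],"dr":[0,0,0]},{"hand":0.4,"slide":[12,42,0],"dr":[0,0,0]},{"hand":0.4,"slide":[12,42,0],"dr":[0,0,0]}]' 60
python3 go.py .481 .4035 .2 180
```

```text
clock: 22.15
tcp_pos: [0.6761, -0.2593, 0.0595]
ee_rot: [-0.0, 1.0, -0.001, 0.003]
ft_force: [-0.3, -0.9, 7.6]
opening: 0.0579
t 22.1 tcp [ 0.6761 -0.2593  0.0595] yaw -179.95 tilt 0.32 q [-0.3663  0.5409  0.1554  1.1797  0.0003 -0.3671] F [-0.2702 -0.894   7.6414] open 0.0579
 turn dr_z 0.05  then slide mm [ 195.1  662.8 -140.5]
clock: 23.15
tcp_pos: [0.6014, -0.005, 0.1987]
ee_rot: [-0.0, 1.0, 0.0, 0.0]
ft_force: [0.4, -0.0, -3.1]
opening: 0.058
t 23.1 tcp [ 0.6014 -0.005   0.1987] yaw -179.96 tilt 0.06 q [-0.0086  0.2723  0.0694  1.3669  0.0005 -0.0093] F [ 0.4224 -0.0324 -3.1148] open 0.0580
 turn dr_z 0.04  then slide mm [120.4 408.5  -1.3]
```

```bash

python3 -m crank '[{"hand":0.4,"slide":[12,41,0],"dr":[0,0,0]},{"hand":0.4,"slide":[12,41,0],"dr":[0,0,0]},{"hand":0.4,"slide":[12,41,0],"dr":[0,0,0]},{"hand":0.4,"slide":[12,41,0],"dr":[0,0,0]},{"hand":0.4,"slide":[12,41,0],"dr":[0,0,0]},{"hand":0.4,"slide":[12,41,0],"dr":[0,0,0]},{"hand":0.4,"slide":[12,41,0],"dr":[0,0,0]},{"hand":0.4,"slide":[12,41,0],"dr":[0,0,0]},{"hand":0.4,"slide":[12,41,0],"dr":[0,0,0]},{"hand":0.4,"slide":[12,38,0],"dr":[0,0,0]}]' 60
python3 -m crank '[{"hand":0.4,"slide":[0,0,0],"dr":[0,0,0]},{"hand":0.4,"slide":[0,0,0],"dr":[0,0,0]}]' 60
python3 go.py .481 .4035 .0675 180
```

```text
clock: 24.15
tcp_pos: [0.4809, 0.4021, 0.1987]
ee_rot: [-0.001, 1.0, 0.001, 0.0]
ft_force: [0.9, 0.3, -3.3]
opening: 0.058
clock: 24.35
tcp_pos: [0.4812, 0.401, 0.1982]
ee_rot: [-0.002, 1.0, -0.0, 0.0]
ft_force: [-0.2, -0.7, -3.0]
opening: 0.058
t 24.4 tcp [0.4812 0.401  0.1982] yaw -179.82 tilt 0.01 q [ 0.6949  0.322   0.1348  1.3836 -0.0001  0.6918] F [-0.209  -0.7032 -2.9728] open 0.0580
 turn dr_z 0.18  then slide mm [  0.2   2.5 130.7]
```

```bash

python3 -m crank '[{"hand":0.4,"slide":[0,2,35],"dr":[0,0,0]},{"hand":0.4,"slide":[0,0,40],"dr":[0,0,0]},{"hand":0.4,"slide":[0,0,30],"dr":[0,0,0]},{"hand":0.4,"slide":[0,0,16],"dr":[0,0,0]},{"hand":0.4,"slide":[0,0,8],"dr":[0,0,0]},{"hand":0.4,"slide":[0,0,3],"dr":[0,0,0]},{"hand":0.4,"slide":[0,0,0],"dr":[0,0,0]},{"hand":0.4,"slide":[0,0,0],"dr":[0,0,0]}]' 60
python3 go.py .481 .4035 .0675 180
```

```text
clock: 25.15
tcp_pos: [0.4828, 0.4018, 0.0675]
ee_rot: [0.0, 1.0, 0.0, 0.001]
ft_force: [-0.6, -1.5, 1.6]
opening: 0.0577
t 25.1 tcp [0.4828 0.4018 0.0675] yaw 179.98 tilt 0.12 q [ 0.6942  0.3609 -0.1003  1.1076 -0.0004  0.6945] F [-0.6059 -1.5104  1.6212] open 0.0577
 turn dr_z -0.02  then slide mm [ 1.8  1.7 -0. ]
```

```bash

python3 -m crank '[{"hand":0.4,"slide":[0,0,1],"dr":[0,0,0]},{"hand":0.82,"slide":[0,0,0],"dr":[0,0,0]},{"hand":0.82,"slide":[0,0,0],"dr":[0,0,0]},{"hand":0.82,"slide":[0,0,0],"dr":[0,0,0]},{"hand":0.82,"slide":[0,0,-20],"dr":[0,0,0]},{"hand":0.82,"slide":[0,0,-40],"dr":[0,0,0]},{"hand":0.6,"slide":[0,0,-35],"dr":[0,0,0]},{"hand":0.6,"slide":[0,0,-35],"dr":[0,0,0]},{"hand":0.5,"slide":[0,0,-30],"dr":[0,0,0]}]' 60
python3 - <<'E'
from fit import *
a=shot('top','t6.png'); b=shot('scene','s6.png')
for k,g in dict(large=(.5425,-.0535,3.067),medium=(.5135,-.2825,2.985),small=(.608,-.426,3.095)).items():
  for n,p in(('top',a),('scene',b)):
    for d in masks_of(p,f'pan_{k}_center')[:1]: print(n,k,round(d['conf'],2),d['region'].sum(),*fit([(p,d['region']*1.)],pan(k),g,True))
E
python3 go.py .4 -.28 .2 180
```

```text
clock: 26.05
tcp_pos: [0.482, 0.4024, 0.2271]
ee_rot: [-0.0, 1.0, 0.001, 0.001]
ft_force: [0.3, -0.2, -0.3]
opening: 0.0429
top large 0.72 2413 [ 0.5409 -0.0545  3.0633] 0.03722026523000414
scene large 0.68 2212 [ 0.5454 -0.0531  3.0536] 0.034047242314647376
top medium 0.6 1650 [ 0.5116 -0.2837  2.9807] 0.05420454545454546
scene medium 0.83 1600 [ 0.5156 -0.2824  2.9803] 0.03484375
top small 0.8 977 [ 0.607  -0.4264  3.0965] 0.09378198567041965
scene small 0.71 1236 [ 0.6109 -0.425   3.0922] 0.03802588996763754
t 26.4 tcp [0.4813 0.4018 0.2233] yaw -179.95 tilt 0.16 q [0.6955 0.3264 0.1955 1.4426 0.0001 0.6946] F [ 0.1271  0.6032 -0.0833] open 0.0431
 turn dr_z 0.05  then slide mm [  81.3 -681.8   23.3]
```

View pics/s6.png

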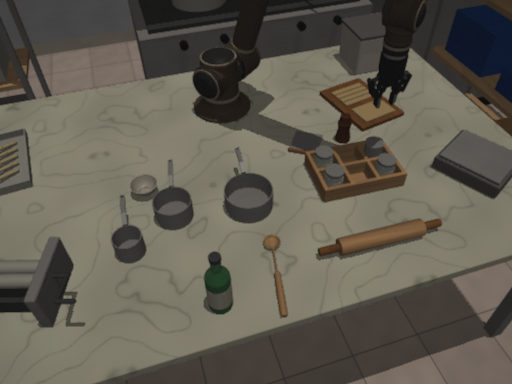

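All four jars sit in crate cells (scene px ~324,155; 334,175; 375,147; 386,163), and nothing else has moved. Next the medium pan.

```bash

python3 -m crank '[{"hand":0.5,"slide":[4,-42,0],"dr":[0,0,0]},{"hand":0.5,"slide":[4,-42,0],"dr":[0,0,0]},{"hand":0.5,"slide":[4,-42,0],"dr":[0,0,0]},{"hand":0.5,"slide":[4,-42,0],"dr":[0,0,0]},{"hand":0.5,"slide":[4,-42,0],"dr":[0,0,0]},{"hand":0.5,"slide":[4,-42,0],"dr":[0,0,0]},{"hand":0.5,"slide":[4,-42,0],"dr":[0,0,0]},{"hand":0.5,"slide":[4,-42,0],"dr":[0,0,0]},{"hand":0.5,"slide":[4,-42,0],"dr":[0,0,0]},{"hand":0.5,"slide":[4,-42,0],"dr":[0,0,0]}]' 120
python3 -m crank '[{"hand":0.5,"slide":[4,-42,0],"dr":[0,0,0]},{"hand":0.5,"slide":[4,-42,0],"dr":[0,0,0]},{"hand":0.5,"slide":[4,-42,0],"dr":[0,0,0]},{"hand":0.5,"slide":[5,-42,0],"dr":[0,0,0]},{"hand":0.5,"slide":[5,-42,0],"dr":[0,0,0]},{"hand":0.5,"slide":[5,-38,0],"dr":[0,0,0]},{"hand":0.5,"slide":[0,0,0],"dr":[0,0,4.6]},{"hand":0.5,"slide":[0,0,0],"dr":[0,0,4.6]},{"hand":0.5,"slide":[0,0,0],"dr":[0,0,0]},{"hand":0.5,"slide":[0,0,0],"dr":[0,0,0]}]' 120
python3 go.py .4119 -.2665 .07 170.8
python3 - <<'E'
from fit import *
p=shot('wrist','w7.png')
for d in masks_of(p,'pan_medium_center')[:1]: print(d['conf'],*fit([(p,d['region']*1.)],pan('medium'),(.5136,-.283,2.98),True))
f=p['frame'][:,:,::-1].copy()
for r in (.088,.103,.158):
    u=px(p,[.5136+r*np.cos(2.98),-.283+r*np.sin(2.98),.093]); cv2.circle(f,tuple(int(x) for x in u.round()),2,(0,0,255),-1); print(u)
cv2.imwrite('pics/w7a.png',f)
E
```

```text
clock: 27.45
tcp_pos: [0.4412, -0.0194, 0.2241]
ee_rot: [-0.001, 1.0, 0.0, -0.001]
ft_force: [1.0, 0.2, 0.2]
opening: 0.0427
clock: 28.45
tcp_pos: [0.4151, -0.2657, 0.2243]
ee_rot: [0.079, 0.997, 0.0, -0.001]
ft_force: [-0.6, -0.0, -0.7]
opening: 0.0425
t 28.4 tcp [ 0.4151 -0.2657  0.2243] yaw 170.96 tilt 0.07 q [-0.5693  0.0661 -0.1213  1.3847  0.     -0.4116] F [-0.6331 -0.0378 -0.6614] open 0.0425
 turn dr_z 0.16  then slide mm [  3.   -1.3 154.3]
0.92 [ 0.5125 -0.2828  2.9744] 0.11013034498157866
[257.1492 195.309 ]
[257.1813 180.4658]
[257.3076 122.0054]
```

View pics/w7a.png

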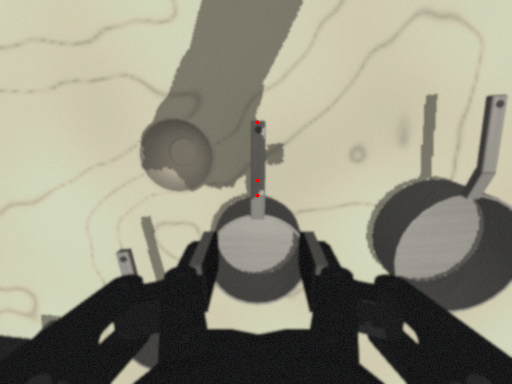

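Overlay matches the handle (col ~258). Descend and pinch.

```bash

python3 -m crank '[{"hand":0.5,"slide":[3,-1,40],"dr":[0,0,0]},{"hand":0.5,"slide":[0,0,45],"dr":[0,0,0]},{"hand":0.5,"slide":[0,0,40],"dr":[0,0,0]},{"hand":0.5,"slide":[0,0,30],"dr":[0,0,0]},{"hand":0.5,"slide":[0,0,0],"dr":[0,0,0]},{"hand":0,"slide":[0,0,0],"dr":[0,0,0]},{"hand":0,"slide":[0,0,0],"dr":[0,0,0]},{"hand":0,"slide":[0,0,0],"dr":[0,0,0]},{"hand":0,"slide":[0,0,0],"dr":[0,0,0]},{"hand":0,"slide":[0,0,0],"dr":[0,0,0]}]' 120
python3 go.py .4119 -.2665 .2 170.8
```

```text
clock: 29.55
tcp_pos: [0.4134, -0.2671, 0.0723]
ee_rot: [0.08, 0.997, -0.001, 0.002]
ft_force: [-1.8, 1.6, 7.6]
opening: 0.0116
t 29.6 tcp [ 0.4134 -0.2671  0.0723] yaw 170.87 tilt 0.21 q [-0.5737  0.1121 -0.409   1.0462  0.0001 -0.4142] F [-1.7526  1.6144  7.6478] open 0.0116
 turn dr_z 0.07  then slide mm [   1.6    0.3 -127.7]
```

```bash

python3 -m crank '[{"hand":0,"slide":[0,0,-5],"dr":[0,0,0]},{"hand":0,"slide":[0,0,-15],"dr":[0,0,0]},{"hand":0,"slide":[0,0,-25],"dr":[0,0,0]},{"hand":0,"slide":[0,0,-30],"dr":[0,0,0]},{"hand":0,"slide":[0,0,-30],"dr":[0,0,0]},{"hand":0,"slide":[0,0,-25],"dr":[0,0,0]},{"hand":0,"slide":[0,0,0],"dr":[0,0,0]},{"hand":0,"slide":[0,0,0],"dr":[0,0,0]}]' 120
python3 - <<'E'
from h import *
p=shot('wrist','w8.png'); b=shot('scene','s8.png')
x=b['frame'][100:280,60:320,::-1]; x=cv2.resize(x,None,fx=2.13,fy=2.13); cv2.imwrite('pics/c8.png',np.hstack([x,p['frame'][:,:200,::-1]*0+p['frame'][:,150:350,::-1]]) if x.shape[0]==384 else x)
print(x.shape)
E
python3 go.py .470 .019 .2 135.2
```

```text
clock: 30.35
tcp_pos: [0.4124, -0.2665, 0.1999]
ee_rot: [0.08, 0.997, -0.0, 0.0]
ft_force: [-0.1, -0.7, -3.3]
opening: 0.0114
(383, 554, 3)
t 30.4 tcp [ 0.4116 -0.266   0.1985] yaw 170.85 tilt 0.13 q [-0.5737  0.0638 -0.1801  1.3292 -0.0001 -0.414 ] F [-0.6498  0.2891 -3.1595] open 0.0115
 turn dr_z 35.65  then slide mm [159.4 243.4  -1.5]
```

```bash
python3 -c "
import cv2,numpy as np
x=cv2.resize(cv2.imread('pics/s8.png')[100:280,60:320],(555,384));cv2.imwrite('pics/c8.png',np.hstack([x,cv2.imread('pics/w8.png')[:,140:380]]))"
```

```text
(no output)
```

View pics/c8.png

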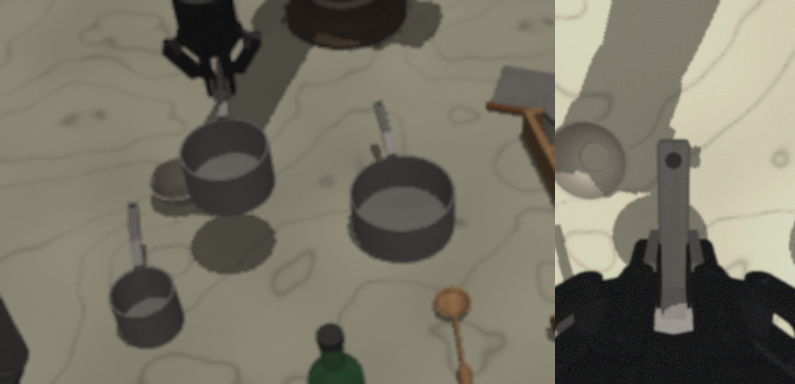

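```bash

python3 -m crank '[{"hand":0,"slide":[0,0,0],"dr":[0,0,5]},{"hand":0,"slide":[0,0,0],"dr":[0,0,7]},{"hand":0,"slide":[0,0,0],"dr":[0,0,7]},{"hand":0,"slide":[0,0,0],"dr":[0,0,7]},{"hand":0,"slide":[0,0,0],"dr":[0,0,6]},{"hand":0,"slide":[0,0,0],"dr":[0,0,3.6]}]' 120
python3 -m crank '[{"hand":0,"slide":[10,15,0],"dr":[0,0,0]},{"hand":0,"slide":[18,28,0],"dr":[0,0,0]},{"hand":0,"slide":[20,30,0],"dr":[0,0,0]},{"hand":0,"slide":[20,30,0],"dr":[0,0,0]},{"hand":0,"slide":[20,30,0],"dr":[0,0,0]},{"hand":0,"slide":[20,30,0],"dr":[0,0,0]},{"hand":0,"slide":[20,30,0],"dr":[0,0,0]},{"hand":0,"slide":[16,25,0],"dr":[0,0,0]},{"hand":0,"slide":[10,15,0],"dr":[0,0,0]},{"hand":0,"slide":[5,10,0],"dr":[0,0,0]}]' 120
python3 -m crank '[{"hand":0,"slide":[0,0,0],"dr":[0,0,0]},{"hand":0,"slide":[0,0,0],"dr":[0,0,0]}]' 120
python3 go.py .470 .019 .079 135.2
python3 - <<'E'
from fit import *
a=shot('top','t9.png'); b=shot('scene','s9.png')
s=state(); t=s['tcp_pos']; z0=t[2]-.0713
print('expected', t[:2]-.103*np.array([np.cos(np.radians(135.2)),np.sin(np.radians(135.2))]), z0)
for n,p in(('top',a),('scene',b)):
    for d in masks_of(p,'pan_medium_center')[:2]:
        v,u=np.nonzero(d['region']); print(n,d['conf'],d['region'].sum(),u.mean(),v.mean(),*fit([(p,d['region']*1.)],pan('medium',z0),(.543,-.054,2.36),True))
E
```

```text
clock: 31.05
tcp_pos: [0.4115, -0.2659, 0.1981]
ee_rot: [0.382, 0.924, 0.0, -0.002]
ft_force: [-0.1, 0.3, -2.9]
opening: 0.0113
clock: 32.05
tcp_pos: [0.4697, 0.0196, 0.1984]
ee_rot: [0.38, 0.925, -0.0, -0.001]
ft_force: [0.5, 0.3, -2.7]
opening: 0.0114
clock: 32.25
tcp_pos: [0.4701, 0.0177, 0.1993]
ee_rot: [0.381, 0.925, -0.0, -0.001]
ft_force: [1.0, 0.1, -2.1]
opening: 0.0112
t 32.2 tcp [0.4701 0.0177 0.1993] yaw 135.25 tilt 0.09 q [ 0.0378  0.0259 -0.2182  1.3281 -0.0004  0.8189] F [ 1.0477  0.1333 -2.1236] open 0.0112
 turn dr_z 0.05  then slide mm [  1.    0.9 120.3]
expected [ 0.5433 -0.0553] 0.12838224179284696
top 0.72 901 280.2985571587125 181.24195338512763 [ 0.54   -0.0579  2.5597] 1.0321170921198668
scene 0.87 1708 248.42096018735364 166.1569086651054 [ 0.5477 -0.0522  2.3967] 0.09660421545667447
scene 0.16 332 373.8885542168675 147.02409638554218 [-0.8943  0.3073 15.3822] 1.0
```

```bash

python3 -m crank '[{"hand":0,"slide":[1,1,20],"dr":[0,0,0]},{"hand":0,"slide":[0,0,25],"dr":[0,0,0]},{"hand":0,"slide":[0,0,25],"dr":[0,0,0]},{"hand":0,"slide":[0,0,20],"dr":[0,0,0]},{"hand":0,"slide":[0,0,14],"dr":[0,0,0]},{"hand":0,"slide":[0,0,8],"dr":[0,0,0]},{"hand":0,"slide":[0,0,4],"dr":[0,0,0]},{"hand":0,"slide":[0,0,2],"dr":[0,0,0]},{"hand":0,"slide":[0,0,0],"dr":[0,0,0]}]' 120
python3 go.py .470 .019 .077 135.2
```

```text
clock: 33.35
tcp_pos: [0.4708, 0.0194, 0.0824]
ee_rot: [0.381, 0.925, 0.0, 0.0]
ft_force: [-0.2, 0.3, -2.2]
opening: 0.0113
t 33.4 tcp [0.4708 0.0194 0.0824] yaw 135.24 tilt 0.05 q [ 0.0412  0.0694 -0.4329  1.0676 -0.      0.8225] F [-0.2183  0.2626 -2.2167] open 0.0113
 turn dr_z 0.04  then slide mm [ 0.3 -0.8  5.4]
```

```bash

python3 -m crank '[{"hand":0,"slide":[0,0,2],"dr":[0,0,0]},{"hand":0,"slide":[0,0,2],"dr":[0,0,0]},{"hand":0,"slide":[0,0,1],"dr":[0,0,0]},{"hand":0,"slide":[0,0,1],"dr":[0,0,0]},{"hand":0,"slide":[0,0,0],"dr":[0,0,0]}]' 120
python3 go.py .470 .019 .077 135.2
```

```text
clock: 33.85
tcp_pos: [0.4709, 0.0199, 0.0782]
ee_rot: [0.38, 0.925, 0.001, 0.001]
ft_force: [-6.9, 1.8, 15.4]
opening: 0.0114
t 33.9 tcp [0.4709 0.0199 0.0782] yaw 135.27 tilt 0.14 q [ 0.0419  0.0711 -0.4408  1.0565  0.0006  0.8225] F [-6.9011  1.7827 15.3573] open 0.0114
 turn dr_z 0.07  then slide mm [ 0.  -1.3  1.2]
```

```bash

python3 -m crank '[{"hand":0.4,"slide":[0,0,0],"dr":[0,0,0]},{"hand":0.4,"slide":[0,0,0],"dr":[0,0,0]},{"hand":0.4,"slide":[0,0,0],"dr":[0,0,0]},{"hand":0.4,"slide":[0,0,-15],"dr":[0,0,0]},{"hand":0.4,"slide":[0,0,-35],"dr":[0,0,0]},{"hand":0.5,"slide":[0,0,-40],"dr":[0,0,0]},{"hand":0.5,"slide":[0,0,-40],"dr":[0,0,0]},{"hand":0.5,"slide":[30,20,-10],"dr":[0,0,0]},{"hand":0.5,"slide":[35,20,0],"dr":[0,0,0]},{"hand":0.5,"slide":[35,20,0],"dr":[0,0,0]}]' 120
python3 - <<'E'
from fit import *
a=shot('top','t10.png'); b=shot('scene','s10.png')
for k,z,g in(('large',0,(.543,-.054,3.058)),('medium',.006,(.543,-.054,2.36)),('small',0,(.609,-.4257,3.094))):
  for n,p in(('top',a),('scene',b)):
    for d in masks_of(p,f'pan_{k}_center')[:1]: print(n,k,round(d['conf'],2),d['region'].sum(),*fit([(p,d['region']*1.)],pan(k,z),g,True))
x=cv2.resize(b['frame'][130:240,150:300,::-1],None,fx=3,fy=3,interpolation=2); y=cv2.resize(a['frame'][150:260,220:340,::-1],None,fx=3,fy=3,interpolation=2); cv2.imwrite('pics/c10.png',np.hstack([x,y])[:, :800])
E
python3 go.py .5 -.4 .2 180
```

```text
clock: 34.85
tcp_pos: [0.4418, 0.1335, 0.2166]
ee_rot: [0.381, 0.924, 0.0, 0.001]
ft_force: [0.1, -0.2, 0.7]
opening: 0.0429
top large 0.91 936 [ 0.5408 -0.0543  3.0623] 1.5466079059829059
scene large 0.97 977 [ 0.5445 -0.052   3.0543] 1.328492835209826
top medium 0.97 1413 [ 0.5397 -0.051   2.3609] 0.08908351026185421
scene medium 0.66 1018 [ 0.567  -0.0739  2.9117] 1.137033398821218
top small 0.75 1035 [ 0.6064 -0.4258  3.1021] 0.059359903381642515
scene small 0.88 1223 [ 0.6102 -0.4256  3.0855] 0.05432338511856091
t 35.2 tcp [0.4419 0.1316 0.2158] yaw 135.16 tilt 0.02 q [ 0.2896  0.0059 -0.2024  1.3628 -0.0002  1.0723] F [ 0.2089 -0.0438 -0.2132] open 0.0426
 turn dr_z -44.84  then slide mm [ -58.1 -531.6   15.8]
```

View pics/c10.png

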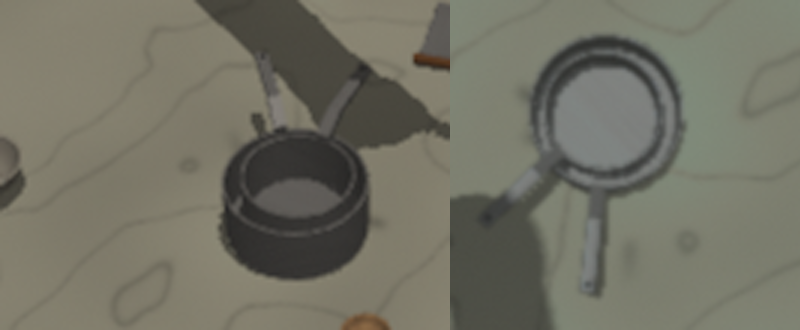

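Medium is seated in the large pan, with its handle about 40° off (right-hand panel: handles at ~(520,190) and ~(592,245)). Now the small pan.

```bash

python3 -m crank '[{"hand":0.5,"slide":[0,0,0],"dr":[0,0,-7]},{"hand":0.5,"slide":[0,0,0],"dr":[0,0,-7]},{"hand":0.5,"slide":[0,0,0],"dr":[0,0,-7]},{"hand":0.5,"slide":[0,0,0],"dr":[0,0,-7]},{"hand":0.5,"slide":[0,0,0],"dr":[0,0,-7]},{"hand":0.5,"slide":[0,0,0],"dr":[0,0,-7]},{"hand":0.5,"slide":[0,0,0],"dr":[0,0,0]}]' 120
python3 go.py .522 -.4216 .2 177.3
```

```text
clock: 35.95
tcp_pos: [0.442, 0.1316, 0.2159]
ee_rot: [0.025, 1.0, -0.0, -0.0]
ft_force: [0.6, 0.1, 0.6]
opening: 0.0425
t 36.0 tcp [0.442  0.1316 0.2159] yaw 177.15 tilt 0.01 q [ 0.2894  0.0058 -0.2024  1.3628 -0.0001  0.3391] F [0.6072 0.0574 0.6193] open 0.0425
 turn dr_z -0.15  then slide mm [-106.  -548.8   15.9]
```

```bash

python3 -m crank '[{"hand":0.5,"slide":[-8,-42,0],"dr":[0,0,0]},{"hand":0.5,"slide":[-8,-42,0],"dr":[0,0,0]},{"hand":0.5,"slide":[-8,-42,0],"dr":[0,0,0]},{"hand":0.5,"slide":[-8,-42,0],"dr":[0,0,0]},{"hand":0.5,"slide":[-8,-42,0],"dr":[0,0,0]},{"hand":0.5,"slide":[-8,-42,0],"dr":[0,0,0]},{"hand":0.5,"slide":[-8,-42,0],"dr":[0,0,0]},{"hand":0.5,"slide":[-8,-42,0],"dr":[0,0,0]},{"hand":0.5,"slide":[-8,-42,0],"dr":[0,0,0]},{"hand":0.5,"slide":[-8,-42,0],"dr":[0,0,0]}]' 120
python3 -m crank '[{"hand":0.5,"slide":[-8,-42,0],"dr":[0,0,0]},{"hand":0.5,"slide":[-8,-42,0],"dr":[0,0,0]},{"hand":0.5,"slide":[-9,-42,0],"dr":[0,0,0]},{"hand":0.5,"slide":[0,0,0],"dr":[0,0,0]},{"hand":0.5,"slide":[0,0,0],"dr":[0,0,0]}]' 120
python3 go.py .522 -.4216 .07 177.3
python3 - <<'E'
from fit import *
p=shot('wrist','w11.png')
for d in masks_of(p,'pan_small_center')[:1]: print(d['conf'],*fit([(p,d['region']*1.)],pan('small'),(.609,-.4257,3.094),True))
f=p['frame'][:,:,::-1].copy()
for r in (.072,.087,.142):
    u=px(p,[.609+r*np.cos(3.094),-.4257+r*np.sin(3.094),.093]); cv2.circle(f,tuple(int(x) for x in u.round()),2,(0,0,255),-1); print(u)
cv2.imwrite('pics/w11a.png',f)
E
```

```text
clock: 36.95
tcp_pos: [0.5009, -0.2935, 0.2159]
ee_rot: [0.026, 1.0, -0.0, 0.0]
ft_force: [0.2, -0.1, 0.1]
opening: 0.0426
clock: 37.45
tcp_pos: [0.5195, -0.4192, 0.2147]
ee_rot: [0.026, 1.0, 0.001, -0.001]
ft_force: [-0.6, 0.6, -0.1]
opening: 0.0426
t 37.5 tcp [ 0.5195 -0.4192  0.2147] yaw 176.97 tilt 0.11 q [-0.679   0.4083  0.2929  1.4573  0.0002 -0.6262] F [-0.5564  0.6372 -0.0657] open 0.0426
 turn dr_z -0.33  then slide mm [ -2.6  -2.3 144.7]
0.91 [ 0.6082 -0.4256  3.0946] 0.04853
[256.1799 204.0158]
[256.053  188.8958]
[255.552  129.2288]
```

View pics/w11a.png

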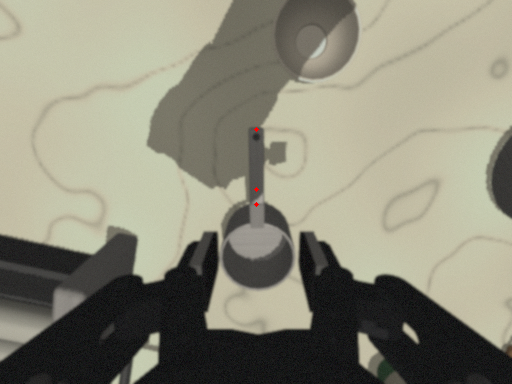

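```bash

python3 -m crank '[{"hand":0.5,"slide":[-2,-2,40],"dr":[0,0,0]},{"hand":0.5,"slide":[0,0,45],"dr":[0,0,0]},{"hand":0.5,"slide":[0,0,35],"dr":[0,0,0]},{"hand":0.5,"slide":[0,0,25],"dr":[0,0,0]},{"hand":0.5,"slide":[0,0,0],"dr":[0,0,0]},{"hand":0,"slide":[0,0,0],"dr":[0,0,0]},{"hand":0,"slide":[0,0,0],"dr":[0,0,0]},{"hand":0,"slide":[0,0,0],"dr":[0,0,0]},{"hand":0,"slide":[0,0,0],"dr":[0,0,0]},{"hand":0,"slide":[0,0,0],"dr":[0,0,0]}]' 120
python3 go.py .522 -.4216 .2 177.3
python3 -m crank '[{"hand":0,"slide":[0,0,-5],"dr":[0,0,0]},{"hand":0,"slide":[0,0,-15],"dr":[0,0,0]},{"hand":0,"slide":[0,0,-25],"dr":[0,0,0]},{"hand":0,"slide":[0,0,-30],"dr":[0,0,0]},{"hand":0,"slide":[0,0,-30],"dr":[0,0,0]},{"hand":0,"slide":[0,0,-30],"dr":[0,0,0]},{"hand":0,"slide":[0,0,-5],"dr":[0,0,0]},{"hand":0,"slide":[0,0,0],"dr":[0,0,0]}]' 120
python3 go.py .4715 -.101 .21 215.2
```

```text
clock: 38.55
tcp_pos: [0.523, -0.4206, 0.0738]
ee_rot: [0.024, 1.0, -0.001, 0.001]
ft_force: [-3.2, 1.1, 7.8]
opening: 0.0113
t 38.5 tcp [ 0.523  -0.4206  0.0738] yaw 177.25 tilt 0.21 q [-0.6773  0.4356  0.0233  1.1549  0.0001 -0.6293] F [-3.1757  1.0694  7.8092] open 0.0113
 turn dr_z -0.05  then slide mm [   1.    -1.  -126.2]
clock: 39.35
tcp_pos: [0.5227, -0.4204, 0.212]
ee_rot: [0.024, 1.0, -0.001, 0.001]
ft_force: [-0.0, -0.8, -2.8]
opening: 0.0109
t 39.4 tcp [ 0.5227 -0.4204  0.212 ] yaw 177.25 tilt 0.13 q [-0.6773  0.4108  0.2904  1.4481 -0.     -0.6292] F [-0.0038 -0.7854 -2.8038] open 0.0109
 turn dr_z -37.95  then slide mm [-142.2  290.5    2. ]
```

```bash

python3 -m crank '[{"hand":0,"slide":[0,0,0],"dr":[0,0,-5]},{"hand":0,"slide":[0,0,0],"dr":[0,0,-7]},{"hand":0,"slide":[0,0,0],"dr":[0,0,-7]},{"hand":0,"slide":[0,0,0],"dr":[0,0,-7]},{"hand":0,"slide":[0,0,0],"dr":[0,0,-7]},{"hand":0,"slide":[0,0,0],"dr":[0,0,-5]}]' 120
python3 -m crank '[{"hand":0,"slide":[-8,15,0],"dr":[0,0,0]},{"hand":0,"slide":[-16,33,0],"dr":[0,0,0]},{"hand":0,"slide":[-18,37,0],"dr":[0,0,0]},{"hand":0,"slide":[-18,37,0],"dr":[0,0,0]},{"hand":0,"slide":[-18,37,0],"dr":[0,0,0]},{"hand":0,"slide":[-18,37,0],"dr":[0,0,0]},{"hand":0,"slide":[-18,37,0],"dr":[0,0,0]},{"hand":0,"slide":[-15,30,0],"dr":[0,0,0]},{"hand":0,"slide":[-9,17,0],"dr":[0,0,0]},{"hand":0,"slide":[-4,10,0],"dr":[0,0,0]}]' 120
python3 -m crank '[{"hand":0,"slide":[0,0,0],"dr":[0,0,0]},{"hand":0,"slide":[0,0,0],"dr":[0,0,0]}]' 120
python3 go.py .471 -.102 .085 215.2
python3 - <<'E'
from fit import *
b=shot('scene','s12.png'); a=shot('top','t12.png')
s=state(); t=s['tcp_pos']; z0=t[2]-.0728
for n,p in(('top',a),('scene',b)):
  for d in masks_of(p,'pan_small_center')[:1]: print(d['conf'],d['region'].sum(),*fit([(p,d['region']*1.)],pan('small',z0),(.542,-.052,3.75),True))
  for k in('large','medium'):
    for d in masks_of(p,f'pan_{k}_center')[:1]: print(k,d['conf'],d['region'].sum(),*fit([(p,d['region']*1.)],pan(k,0 if k=='large' else .006),(.542,-.052,3.06 if k=='large' else 2.36),True))
E
```

```text
clock: 39.95
tcp_pos: [0.5216, -0.4195, 0.2082]
ee_rot: [-0.305, 0.952, 0.002, -0.001]
ft_force: [0.3, -0.2, -1.2]
opening: 0.0112
clock: 40.95
tcp_pos: [0.4697, -0.0995, 0.2092]
ee_rot: [-0.304, 0.953, 0.001, -0.001]
ft_force: [0.5, -0.4, -2.2]
opening: 0.0112
clock: 41.15
tcp_pos: [0.4707, -0.1017, 0.2102]
ee_rot: [-0.303, 0.953, 0.0, -0.001]
ft_force: [0.7, 0.0, -2.1]
opening: 0.0109
t 41.1 tcp [ 0.4707 -0.1017  0.2102] yaw -144.76 tilt 0.06 q [-0.2124  0.0453 -0.1741  1.3524 -0.0005 -0.8275] F [ 0.6798  0.0135 -2.0831] open 0.0109
 turn dr_z 0.04  then slide mm [ -0.   -0.5 125.2]
0.61 504 [ 0.5382 -0.0491  3.7552] 1.2199900793650793
large 0.68 509 [ 0.5416 -0.0516  3.0734] 3.662082514734774
medium 0.18 4517 [ 0.4563 -0.0133  3.2304] 1.3335870046491034
0.97 1077 [ 0.5467 -0.054   3.6837] 0.1562209842154132
large 0.56 1019 [ 0.5487 -0.0535  3.0205] 1.2677870461236507
medium 0.79 950 [ 0.5247 -0.0441  2.2728] 0.645
```

```bash

python3 -m crank '[{"hand":0,"slide":[-1,1,20],"dr":[0,0,0]},{"hand":0,"slide":[0,0,25],"dr":[0,0,0]},{"hand":0,"slide":[0,0,25],"dr":[0,0,0]},{"hand":0,"slide":[0,0,20],"dr":[0,0,0]},{"hand":0,"slide":[0,0,14],"dr":[0,0,0]},{"hand":0,"slide":[0,0,8],"dr":[0,0,0]},{"hand":0,"slide":[0,0,6],"dr":[0,0,0]},{"hand":0,"slide":[0,0,3],"dr":[0,0,0]},{"hand":0,"slide":[0,0,0],"dr":[0,0,0]}]' 120
python3 go.py .471 -.102 .085 215.2
```

```text
clock: 42.45
tcp_pos: [0.4712, -0.0999, 0.0901]
ee_rot: [-0.303, 0.953, -0.0, 0.0]
ft_force: [1.4, -0.3, -1.8]
opening: 0.0113
t 42.5 tcp [ 0.4712 -0.0999  0.0901] yaw -144.76 tilt 0.02 q [-0.2088  0.0845 -0.3987  1.0873 -0.0001 -0.824 ] F [ 1.3553 -0.2549 -1.8437] open 0.0113
 turn dr_z 0.04  then slide mm [ 1.4 -1.6  5.1]
```

```bash

python3 -m crank '[{"hand":0,"slide":[0,0,2],"dr":[0,0,0]},{"hand":0,"slide":[0,0,1],"dr":[0,0,0]},{"hand":0,"slide":[0,0,1],"dr":[0,0,0]},{"hand":0,"slide":[0,0,1],"dr":[0,0,0]},{"hand":0,"slide":[0,0,0],"dr":[0,0,0]}]' 120
python3 go.py .471 -.102 .085 215.2
```

```text
clock: 42.95
tcp_pos: [0.4713, -0.1, 0.086]
ee_rot: [-0.303, 0.953, -0.0, 0.0]
ft_force: [-2.3, -0.4, 4.5]
opening: 0.0114
t 43.0 tcp [ 0.4713 -0.1     0.086 ] yaw -144.76 tilt 0.08 q [-0.2089  0.0864 -0.4061  1.077  -0.0003 -0.824 ] F [-2.3128 -0.3666  4.5276] open 0.0114
 turn dr_z 0.04  then slide mm [ 1.4 -1.4  1. ]
```

```bash

python3 -m crank '[{"hand":0,"slide":[0,0,1],"dr":[0,0,0]},{"hand":0.4,"slide":[0,0,0],"dr":[0,0,0]},{"hand":0.4,"slide":[0,0,0],"dr":[0,0,0]},{"hand":0.4,"slide":[0,0,0],"dr":[0,0,0]},{"hand":0.4,"slide":[0,0,-15],"dr":[0,0,0]},{"hand":0.4,"slide":[0,0,-35],"dr":[0,0,0]},{"hand":0.4,"slide":[0,0,-40],"dr":[0,0,0]},{"hand":0.4,"slide":[0,-40,-20],"dr":[0,0,0]},{"hand":0.4,"slide":[10,-40,0],"dr":[0,0,0]},{"hand":0.4,"slide":[10,-40,0],"dr":[0,0,0]}]' 120
python3 -m crank '[{"hand":0.4,"slide":[10,-40,0],"dr":[0,0,0]},{"hand":0.4,"slide":[10,-40,0],"dr":[0,0,0]},{"hand":0.4,"slide":[0,-20,0],"dr":[0,0,0]},{"hand":0.4,"slide":[0,0,0],"dr":[0,0,0]}]' 120
python3 - <<'E'
from fit import *
a=shot('top','t13.png'); b=shot('scene','s13.png')
for k,z,g in(('medium',.006,(.543,-.052,2.36)),('small',.012,(.543,-.054,3.75))):
  for n,p in(('top',a),('scene',b)):
    for d in masks_of(p,f'pan_{k}_center')[:1]: print(n,k,round(d['conf'],2),d['region'].sum(),*fit([(p,d['region']*1.)],pan(k,z),g,True))
x=cv2.resize(b['frame'][130:240,180:420,::-1],None,fx=3,fy=3,interpolation=2); y=cv2.resize(a['frame'][140:240,100:340,::-1],None,fx=3,fy=2.7,interpolation=2); cv2.imwrite('pics/c13.png',np.vstack([x,y])[:600])
E
python3 go.py .3 .1 .2
```

```text
clock: 43.95
tcp_pos: [0.5253, -0.2105, 0.1951]
ee_rot: [-0.303, 0.953, -0.001, 0.001]
ft_force: [-0.1, -0.0, -0.5]
opening: 0.0345
clock: 44.35
tcp_pos: [0.5662, -0.3049, 0.1923]
ee_rot: [-0.302, 0.953, 0.0, -0.0]
ft_force: [-0.3, 0.3, -0.6]
opening: 0.0343
top medium 0.72 704 [ 0.5401 -0.051   2.3661] 1.1964666193181819
scene medium 0.93 542 [ 0.5421 -0.0489  2.3543] 1.9040590405904059
top small 0.76 904 [ 0.538  -0.0524  3.7637] 0.05634679203539823
scene small 0.94 748 [ 0.5355 -0.0497  3.8071] 0.41519050802139035
t 44.6 tcp [ 0.5651 -0.3016  0.1944] yaw -144.69 tilt 0.02 q [-0.4902  0.35    0.1652  1.3857  0.0001 -1.1065] F [0.8142 0.211  0.0176] open 0.0342
 turn dr_z -0.00  then slide mm [-15.7 480.9  -5.6]
```

View pics/c13.png

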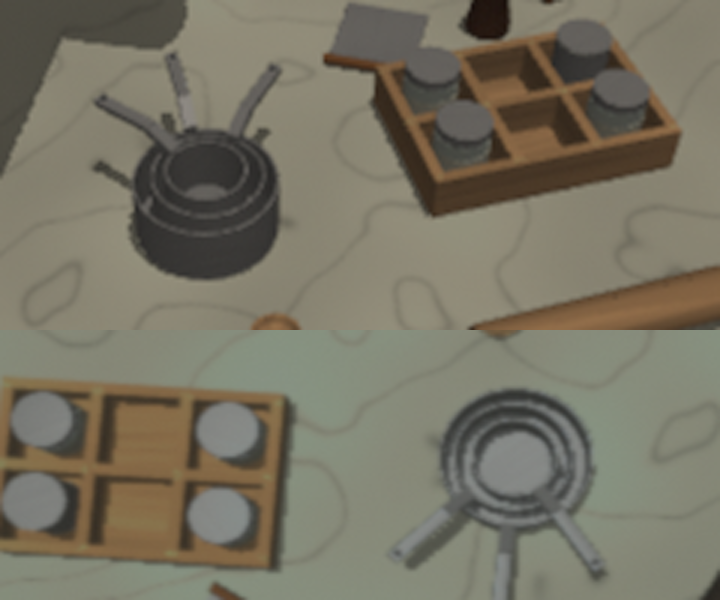

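The pans are nested with their handles fanned, and all four jars and tins are upright in the cells. The gripper is clear of everything, so I'm handing in.

```bash
python3 -c "
from bench import finish_job; print(finish_job())"
```

```text
the job is handed in; nothing more can be done
None
```

The bench is cleared and I handed the job in at about 45 s of the 210 s allowed. `finish_job()` gives no verdict, so the results below come from my own checks.

**What I did**
- **Jars and tin:** I moved the jar from the large saucepan, then the two loose jars and the one tin, into the four corner cells of the crate. Items 2 and 6 did not show in any picture, so I took them as absent.
- **Pans:** I set the medium pan into the large one, then the small pan into the medium one. Each was lowered by its handle until it touched at the expected height.

**Last checks**
- **Crate:** the final scene and top pictures show all four jars and tins upright, one to a cell.
- **Nest:** the pan rims look level, and the centres are within about 5 mm of each other in the top picture.
- **Handles:** they point at about 135° (medium), 175° (large) and 216° (small), so neighbours are about 40° apart and none lies over another.
- **Other things:** the robot was clear of everything. I saw no sign that the bowl, pepper mill or scraper had moved, but I did not measure them again at the end. I also saw no sign of a knock.

**Disagreements**
- **Cameras:** the top and scene cameras differed by about 4–5 mm in x throughout, so I averaged them. The wrist camera agreed with the average to about 2 mm.
- **Final fits:** the last fits of the medium pan were poor because the small pan hides much of it. Its pose comes from the fit I made just before placing the small pan. The last scene-camera fit of the small pan was also poor, so I relied on the top one.

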